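# Pack the mount kit into the service tray at the grommet station

## Robot

A 6-joint arm with a two-finger parallel gripper is mounted at the origin on the work surface. World frame = base frame: x ahead of the robot, y to its left, z up, the work surface at z = 0. Lengths are in m, angles in degrees, forces in N, time in s.
With the tool pointing down it reaches from about 0.35 to 0.875 m from the base axis. Payload 4.2 kg.
Tool frame: the origin (TCP) lies between the finger pads; the fingertips stand 8 mm ahead of it and the grasp point (between the pads) lies 11 mm behind it; x points along the fingers, y is the direction in which the jaws open and shut, and the axes are right-handed (so a half turn about x gives the same grasp; the last joint's range is limited). The gripper opens to 87 mm and grips with 3 to 60 N. Pads are 19 mm wide; open, the fingers measure 117 mm over their backs; the gripper's body (75 mm by 190 mm) begins 51 mm behind the grasp point.
Start: joints at [91.708, 22.042, 0.453, 0, -68.411, -14.817], TCP at [0.142, 0.609, 0.231] pointing down, gripper open.
Joint ranges: [-179.83, 179.83], [-69.29, 118.12], [-61.27, 80.66], [-181.25, 117.63], [-171.15, -9.14], [-177.46, 177.46]. Speed limits (degrees/s): [159.86, 159.86, 180, 180, 180, 180].

## Interface

Orientations are given as a 3x3 rotation matrix whose columns are the frame's x, y, z axes.
In Python, from station import r gives the robot as it stands. The module is installed in compiled form; this text tells all that it offers.
- The arm moves only by the tool move_arm, never from a script. Its argument "increments" is one flat list of numbers, 7 for each row, row after row: the turn, a rotation vector about the tool's x, y, z in degrees, then the shift along the tool's x, y, z in m, then the finger opening in m, from 0 to 0.087. A call has 1 to 12 rows; each row is the pose to reach, as a shift and turn from the pose commanded when the call began, along the tool's axes at that moment; what a row does not reach only later rows make up. A row lasts 1/12 s, in which the tool goes at most 41.7 mm and 7.16 degrees, less where a joint would pass 70% of its speed; a pose out of reach is approached as far as the arm can. A call with a gripper value outside its range is refused whole. The fingers move at their own pace and stop on an object; the grip force is fixed at half the most. Time passes only in rows, so rows that repeat a pose let the fingers close. It gives the time, the measured TCP pose, the force and the opening at its end, in the units of the state.
- r.sense(): the state, without advancing time (a new reading comes with each control period).
- r.capture(name): name is "scene" or "top" or "wrist"; returns the picture (420x560x3 uint8, red, green, blue); there is no depth.
- r.calibration(name): a dict with "fx", "fy", "cx", "cy" (pixels), "D" ([k1, k2, p1, p2, k3] as OpenCV has them; the pictures are not rectified), "rvec" (rotation vector, rad) and "tvec" (3), from world to camera coordinates, as OpenCV has them; the wrist camera has in their place "tool_from_camera" (4x4, takes a point from camera to tool coordinates, whose origin is the TCP and whose axes are the tool frame's). Camera axes: x right, y down, z forward; pixel columns grow to the right and rows downward; lengths in m; the calibration is good to about 2 mm. A picture is of the moment at which its call begins: read the wrist's pose just before it. calibration takes no time and is no camera call.
- r.finish_job(): hands the job in, once; it reports no verdict.
The state is a dict: "time_s": time; "joints": joint angles; "joint_velocities": joint speeds; "effort": joint torques, N m; "tcp_pos": TCP position; "ee_rot": TCP orientation; "wrist_force": force on the tool from outside, world axes, zero at the start; "moment": the same for the moment, N m; "gripper_width": opening from 0.0 (shut) to 1.0 (fully open).
Only numpy, scipy, OpenCV 4.12 (cv2) and the standard library are available. Lean on these libraries where they do the work, as an engineer would, in place of code of your own. Each camera call takes 0.05 s, during which the arm holds its last target.

## Task

Pack the grey service tray with the swivel mount's parts. Unscrew the chrome cap from the mount anticlockwise until its thread lets go, lift it off and stand it in the tray's small square pocket, blue spot up; lay every blue grommet strip flat on the floor of the tray's bay, none on top of another, and only when all of them are in, lay the mount's clamp bar and the orange-handled pliers side by side across over them, flat, each with its two ends resting on the ledges along the bay's sides. Leave the awl, the black pliers and the white butt cap where they are.

Things in the scene. Friction and masses are not known exactly. Their poses are not given: they have to be found in the camera images.
- tray: grey service tray, fixed. Origin under the centre of its bay at counter height. Bay open above, 150 mm along x by 144 along y, floor (dark) 6 mm up. A ledge runs along each side (y 72 to 92 mm), its flat top 28 mm up, with a wall to 40 mm outside it. End walls of the bay (x -77, +77, 4 mm thick) only 20 mm high. The cap's pocket lies beyond the +x end. Parts laid across lie along y
- tray_bay (a point): centre of the bay's floor, 6 mm above the counter
- tray_pocket (a point): centre of the square pocket's floor, 114 mm along the tray's x from its origin, 6 mm above the counter; the pocket is 70 (along x) x 66 mm inside, its walls 4 to 5 mm thick, 18 mm (towards the bay 20 mm) high above the counter
- mount: swivel mount, fixed: chrome foot 104 mm across, dark turret 68 mm across with flat top 36 mm above the counter, and on it a threaded chrome post, 35 mm across over the thread, top 75 mm above the counter. Origin on the post's axis at counter height, z up
- mount_post (a point): top of the threaded post, on its axis
- cap: ribbed chrome cap on the post, 48 mm diameter (50 over ribs), 34 high, blue spot on its closed top, hollow, 140 g. Origin: centre of lower rim, z up. Fully on, the rim is 46 mm above the counter. Right-hand thread, 8 mm a turn, turns easily, 1 mm play, stays where left; unscrews anticlockwise from above, lets go after about 2 1/4 turns (18 mm up); 11 mm more clears the post. Cannot be pulled off
- clamp_bar: chrome bar, 168 long, 10 mm thick, 220 g: middle 54 wide, 58 long with a 41 mm hole for the post, either side an arm 36 wide with a black rubber patch. Origin: centre of underside, x along it, z up. Lies loose on the turret under the cap, underside 36 mm above the counter; with the cap off it lifts straight off the post, held across the 54 mm middle with the post between the fingers
- strip0: a cobalt blue plastic grommet strip, 110 long x 14 wide x 9 mm high (a spine with six upright barrels), 25 g; origin: centre of its underside, x along its length, z up. It lies loose on the counter, barrels up. Two or three of the three strips are there in a given run
- strip1: a cobalt blue plastic grommet strip, 110 long x 14 wide x 9 mm high (a spine with six upright barrels), 25 g; origin: centre of its underside, x along its length, z up. It lies loose on the counter, barrels up. Two or three of the three strips are there in a given run
- strip2: a cobalt blue plastic grommet strip, 110 long x 14 wide x 9 mm high (a spine with six upright barrels), 25 g; origin: centre of its underside, x along its length, z up. It lies loose on the counter, barrels up. Two or three of the three strips are there in a given run
- magnet_strip: the dark magnetic strip, fixed flat on the counter, 40 mm along its x, 235 mm along y, 10 mm high; awl and both pliers lie loose across it (the pull is weak and not felt), in any order, 75 mm apart. Origin: centre of its underside
- pliers_orange: long-nose pliers, orange handles, 176 long, 12 mm thick, 160 g, rigid (do not open), lying flat across the magnetic strip. Origin: mid-length, on the underside; x to the nose, z up. Steel joint 22 mm wide from x -6 to +26 mm, balance point about x +9; nose narrows to 10 mm, handles spread to about 50
- pliers_black: the same pliers with black handles; to be left alone
- awl: steel awl with a wooden handle, 168 mm long, handle 24 mm thick; to be left alone
- butt_cap: white plastic racquet butt cap, 40 x 36 mm at its foot and 58 mm high, standing on the counter; to be left alone
Things that resemble listed ones, but are neither listed nor needed, are in the scene too. What is shaped like the strip1 but green is not meant.

How it is judged:
By the outcome, as a careful person would: the job done as asked, in the order asked, and still so for the second after the job is handed in, with the robot touching nothing.
Of strip0, strip1, strip2 only 2 to 3 are there at a start; the rules pass over those that are not, and their reading is None.
At some moment in a run one of strip0, strip1, strip2 may be knocked a few centimetres aside while the robot is not near it.
It also fails if it takes over 210 s, if anything falls off the work surface, if the arm or the gripper's body presses on something with over 40 N, if the wrist force passes 120 N, or if a joint passes its speed limit or range.

## Working session

There is one attempt and no reset: what is moved stays moved. The work goes in short steps, Python scripts to look and compute and a tool call to move; the robot and the scene stay as the last step left them, time stands still between calls to the robot, and variables do not carry over. Pictures are saved under pics/ and viewed, and the job is handed in when it is done.

Besides the shell and the picture viewer there is one more tool, called after ">>>" by a JSON object that holds its "op" and its "data". move_arm: Moves the arm, as the interface text tells. Its arguments: {"type":"object","properties":{"increments":{"type":"array","items":{"type":"number"}}},"required":["increments"]}

```bash
mkdir -p pics; cat > h.py <<'E'
import numpy as np, cv2
from station import r
def save(img,name,scale=1): cv2.imwrite('pics/'+name,cv2.resize(img[:,:,::-1],None,fx=scale,fy=scale,interpolation=cv2.INTER_CUBIC))
E
python3 - <<'E'
from h import *
s=r.sense(); print({k:np.round(v,3).tolist() for k,v in s.items()})
for n in('scene','top','wrist'):
    im=r.capture(n); save(im,n+'0.png',1.4); c=r.calibration(n); print(n,{k:np.round(v,4).tolist() for k,v in c.items()})
E
```

```text
{'time_s': 0.0, 'joints': [91.709, 22.092, 0.379, -0.029, -68.411, -14.816], 'joint_velocities': [-0.051, -0.014, -0.027, -0.031, -0.046, 0.034], 'effort': [0.001, -39.067, 18.74, 4.22, 0.011, -0.0], 'tcp_pos': [0.142, 0.608, 0.229], 'ee_rot': [[-0.0, -0.227, -0.974], [-0.002, -0.974, 0.227], [-1.0, 0.002, -0.0]], 'wrist_force': [-0.022, 0.783, 0.858], 'moment': [0.0, -0.072, 0.004], 'gripper_width': 1.002}
scene {'fx': 409.3166, 'fy': 409.3166, 'cx': 278.8798, 'cy': 217.1397, 'D': [0.0176, 0.0, 0.0, 0.0, 0.0], 'rvec': [2.3033, 1.0544, -0.3429], 'tvec': [-0.2376, -0.3278, 1.4541]}
top {'fx': 438.9956, 'fy': 438.9956, 'cx': 278.1798, 'cy': 215.4781, 'D': [-0.0248, 0.0, 0.0, 0.0, 0.0], 'rvec': [2.0878, -2.1341, 0.2176], 'tvec': [-0.0957, 0.5195, 0.9594]}
wrist {'fx': 354.7126, 'fy': 354.7126, 'cx': 286.053, 'cy': 207.534, 'D': [-0.0042, 0.0, 0.0, 0.0, 0.0], 'tool_from_camera': [[-0.0008, -0.2531, 0.9674, -0.1538], [1.0, 0.0003, 0.0009, 0.0004], [-0.0005, 0.9674, 0.2531, -0.0691], [0.0, 0.0, 0.0, 1.0]]}
```

View pics/scene0.png

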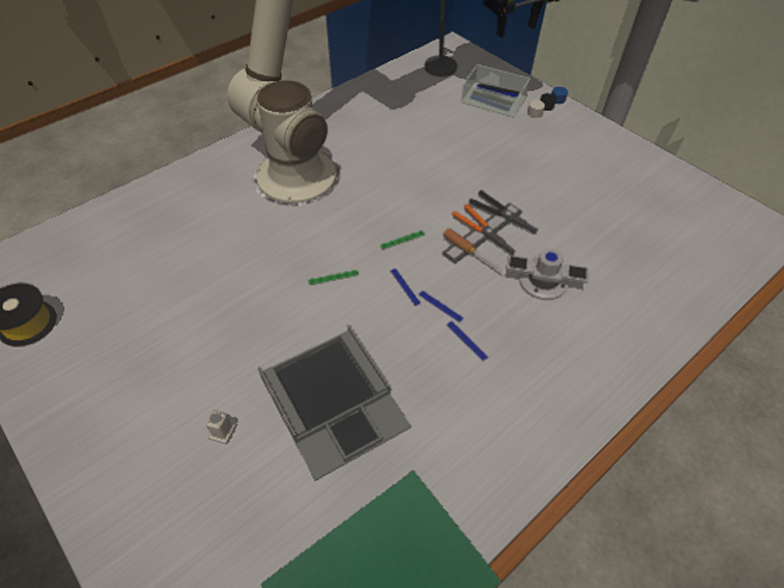

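View pics/top0.png

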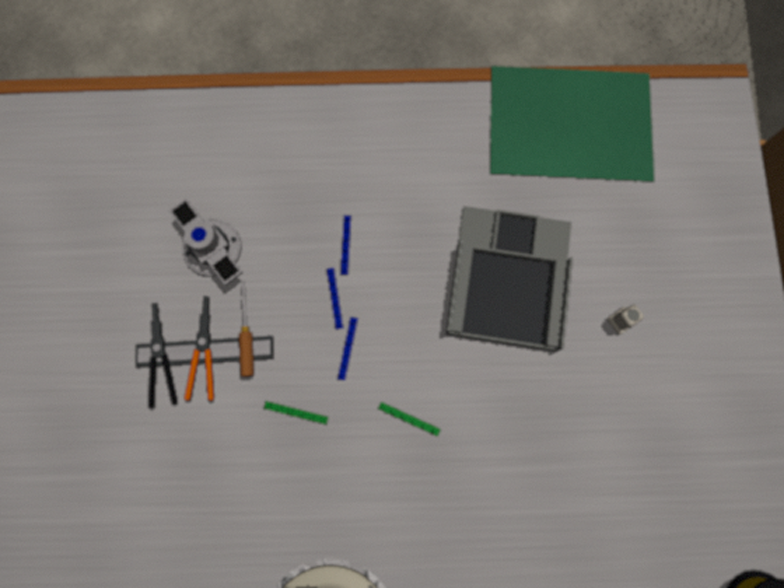

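View pics/wrist0.png

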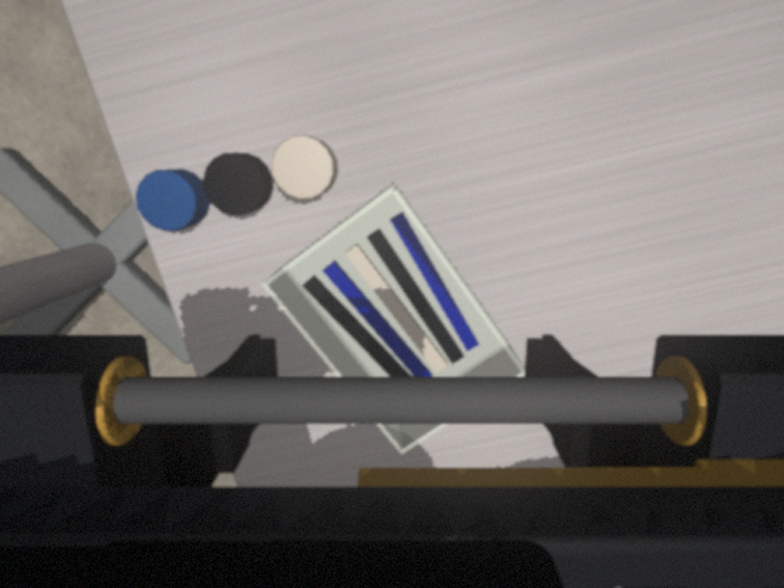

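The top view shows mount (200,235), tray (508,290), three blue strips at (346,245), (335,298) and (347,348), two green strips, and the pliers on the magnet strip at about (205,345) orange and (158,350) black. Next I'll turn these into positions.

```bash
cat >> h.py <<'E'
def cam(n):
    c=r.calibration(n); K=np.array([[c['fx'],0,c['cx']],[0,c['fy'],c['cy']],[0,0,1]]); D=np.array(c['D'])
    if n=='wrist':
        s=r.sense(); T=np.eye(4); T[:3,:3]=s['ee_rot']; T[:3,3]=s['tcp_pos']; M=np.linalg.inv(T@np.array(c['tool_from_camera']))
        return K,D,M[:3,:3],M[:3,3]
    return K,D,cv2.Rodrigues(np.array(c['rvec']))[0],np.array(c['tvec'])
def p2w(C,px,z):
    K,D,R,t=C; px=np.atleast_2d(np.array(px,float)); u=cv2.undistortPoints(px[:,None],K,D)[:,0]
    d=np.c_[u,np.ones(len(u))]@R; o=-R.T@t; k=(z-o[2])/d[:,2]; return o+k[:,None]*d
def w2p(C,P):
    K,D,R,t=C; return cv2.projectPoints(np.atleast_2d(np.array(P,float)),cv2.Rodrigues(R)[0],t,K,D)[0][:,0]
def blobs(im,lo,hi,mina=40):
    h=cv2.cvtColor(im,cv2.COLOR_RGB2HSV); m=cv2.inRange(h,np.array(lo),np.array(hi))
    n,l,st,ce=cv2.connectedComponentsWithStats(m)
    return m,[(np.argwhere(l==i)[:,::-1]) for i in range(1,n) if st[i,4]>=mina]
def rect(C,pts,z):
    W=p2w(C,pts,z)[:,:2].astype(np.float32); (c,sz,a)=cv2.minAreaRect(W*1000); 
    if sz[0]<sz[1]: sz=sz[::-1]; a+=90
    return np.round(np.array(c),1),np.round(sz,1),round(a%180,1)
E
python3 - <<'E'
from h import *
for n in('top','scene'):
    im=r.capture(n); C=cam(n); print(n,(-C[2].T@C[3]).round(3))
    m,B=blobs(im,[112,100,50],[130,255,255],30)
    for b in B: print('blue',b.mean(0).round(0),len(b),rect(C,b,0.007))
    m,B=blobs(im,[3,150,100],[14,255,255],30)
    for b in B: print('or',b.mean(0).round(0),len(b),rect(C,b,0.016))
    save(im[140:300,90:270] if n=='top' else im[130:270,270:430],n+'_c1.png',4.2)
im=r.capture('top'); save(im[130:270,300:470],'tray_c1.png',4.5)
E
```

```text
top [ 0.309 -0.107  1.045]
blue [247. 175.] 186 (array([632.8, -31.3]), array([105.8,  10.9]), 176.8)
blue [141. 167.] 77 (array([657.9, 230. ]), array([23.1, 20.8]), 88.6)
blue [239. 213.] 201 (array([536.3, -11.6]), array([106.2,  11.4]), 8.3)
blue [248. 249.] 212 (array([449. , -33.4]), array([106.3,  11.4]), 167.7)
or [487.  50.] 667 (array([ 957. , -618.6]), array([334.7,  23.5]), 89.3)
or [174.  57.] 2728 (array([955.3, 158. ]), array([919.5,  24. ]), 90.1)
or [175. 252.] 222 (array([442.8, 137.2]), array([71.6, 16.6]), 1.6)
or [149. 267.] 137 (array([408.7, 199.2]), array([85.2, 10.2]), 5.9)
or [137. 267.] 146 (array([408.5, 228.4]), array([83.1, 11.2]), 170.4)
scene [ 1.008 -0.568  0.969]
blue [356.  65.] 51 (array([ 82.5, 651. ]), array([116.8,  15. ]), 25.0)
blue [393. 183.] 38 (array([600.5, 269.5]), array([21.7, 21.7]), 129.9)
blue [289. 205.] 111 (array([451. , -36.4]), array([106.6,  11.5]), 167.8)
blue [315. 218.] 127 (array([538.8, -14.7]), array([106.9,  12.6]), 8.4)
blue [334. 243.] 151 (array([634.8, -34.6]), array([106.6,  11.4]), 176.2)
or [339. 153.] 62 (array([404. , 227.2]), array([80.2, 11.3]), 170.8)
or [334. 158.] 70 (array([406.6, 197.1]), array([85. , 13.2]), 6.6)
or [451. 308.] 3425 (array([966.4, 152.3]), array([928.4,  27. ]), 90.0)
```

View pics/top_c1.png

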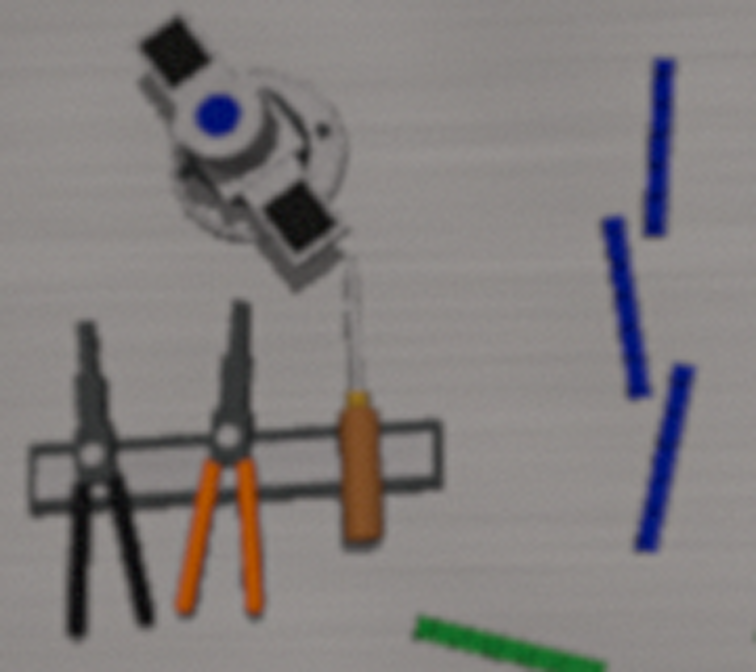

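View pics/tray_c1.png

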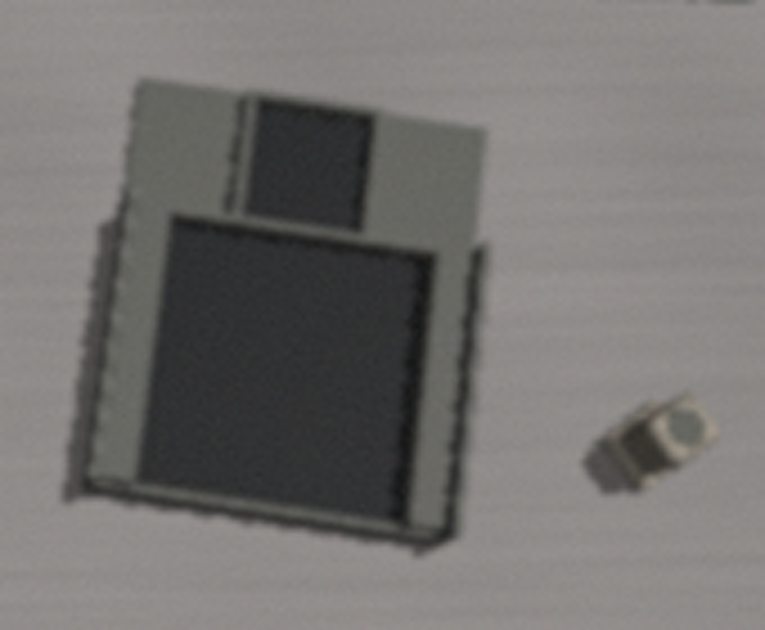

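View pics/scene_c1.png

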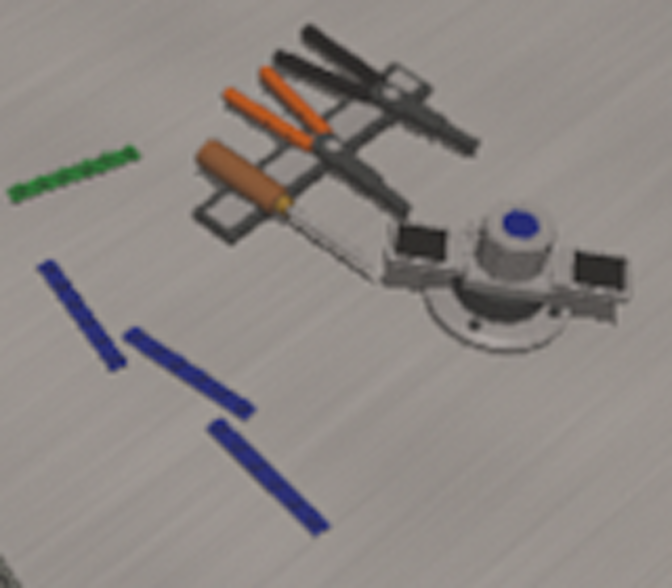

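The crop shows the orange pliers in the middle of the three tools on the magnet strip, joint at (227,437) in the crop. All three cobalt strips are free on the counter, and the two green ones are decoys. Next: the mount axis, bar direction, tray pose and pliers pose.

```bash
python3 - <<'E'
from h import *
from scipy.optimize import least_squares
for n in('top','scene'):
    im=r.capture(n); C=cam(n)
    m,B=blobs(im,[112,100,50],[130,255,255],30)
    for b in B:
        W=p2w(C,b.mean(0),0.080)[0]
        if abs(W[0]-.62)<.1 and abs(W[1]-.23)<.08: print(n,'cap',W.round(4))
im=r.capture('scene'); save(im[225:350,180:300],'tray_s1.png',4.8)
C=cam('top'); o=np.array([90,140])
g=lambda L:np.array(L)/4.2+o
print('patch',p2w(C,g([[174,50],[301,217]]),.046).round(4))
print('pliers nose, joint, handles',p2w(C,g([[240,302],[227,437],[185,612],[255,612]]),.018).round(4))
print('black joint',p2w(C,g([[92,455]]),.02).round(4))
print('strip corners',p2w(C,g([[31,445],[440,422],[440,488],[33,513]]),.01).round(4))
C=cam('scene'); o=np.array([270,130])
print('patch',p2w(C,g([[421,243],[600,271]]),.046).round(4))
print('pl scene nose joint',p2w(C,g([[405,212],[328,145]]),.018).round(4))
E
```

```text
top cap [0.6334 0.2064 0.08  ]
scene cap [0.6315 0.2053 0.08  ]
patch [[0.6836 0.2434 0.046 ]
 [0.5826 0.1667 0.046 ]]
pliers nose, joint, handles [[0.5407 0.2078 0.018 ]
 [0.4629 0.212  0.018 ]
 [0.3656 0.2315 0.018 ]
 [0.3648 0.1926 0.018 ]]
black joint [[0.4539 0.2874 0.02  ]]
strip corners [[0.4618 0.3266 0.01  ]
 [0.4701 0.0933 0.01  ]
 [0.4325 0.0926 0.01  ]
 [0.423  0.3231 0.01  ]]
patch [[0.585  0.1671 0.046 ]
 [0.6839 0.2425 0.046 ]]
pl scene nose joint [[0.5441 0.2033 0.018 ]
 [0.4596 0.2102 0.018 ]]
```

View pics/tray_s1.png

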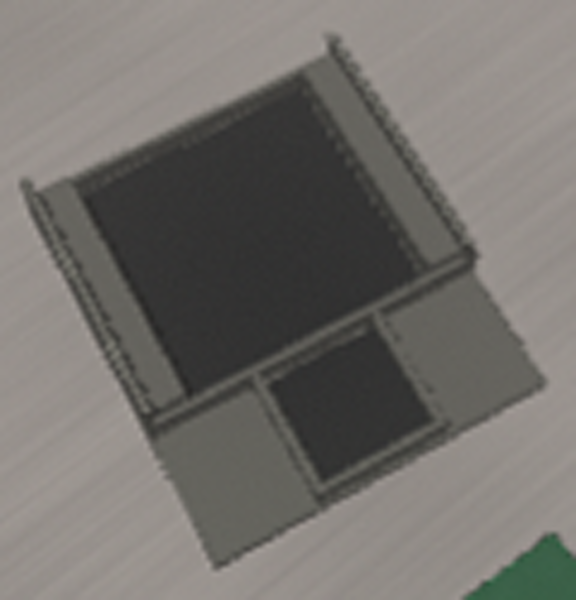

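```bash
cat > trayfit.py <<'E'
from h import *
from scipy.optimize import least_squares
ot=np.array([300,130]); os_=np.array([180,225])
# (cam, pixel, local axis(0:x,1:y), value, z)
T=lambda x,y:np.array([x,y])/4.5+ot
S=lambda x,y:np.array([x,y])/4.8+os_
obs=[('top',T(168,250),1,.072,.028),('top',T(145,440),1,.072,.028),
('top',T(433,290),1,-.072,.028),('top',T(413,480),1,-.072,.028),
('top',T(190,494),0,-.075,.020),('top',T(370,520),0,-.075,.020),
('top',T(220,221),0,.075,.020),('top',T(390,246),0,.075,.020),
('scene',S(100,230),1,-.072,.028),('scene',S(165,350),1,-.072,.028),
('scene',S(310,85),1,.072,.028),('scene',S(415,268),1,.072,.028),
('scene',S(250,365),0,.075,.020),('scene',S(380,303),0,.075,.020),
('scene',S(120,170),0,-.075,.020),('scene',S(260,102),0,-.075,.020)]
C={n:cam(n) for n in('top','scene')}
def res(p,o=obs):
    e=[];c,s=np.cos(p[2]),np.sin(p[2])
    for n,px,a,v,z in o:
        W=p2w(C[n],px,z)[0][:2]-p[:2]; L=[c*W[0]+s*W[1],-s*W[0]+c*W[1]]; e.append(1000*(L[a]-v))
    return np.array(e)
if __name__=='__main__':
    for name,o in(('all',obs),('top',obs[:8]),('scene',obs[8:])):
        f=least_squares(res,[.55,-.29,0],args=(o,)); print(name,f.x[:2].round(4),np.degrees(f.x[2]).round(2),f.fun.round(1))
    f=least_squares(res,[.55,-.29,0]); p=f.x
    R=np.array([[np.cos(p[2]),-np.sin(p[2])],[np.sin(p[2]),np.cos(p[2])]])
    print('pocket',R@[.114,0]+p[:2])
    for n,s,o,e in(('top',4.5,ot,(300,470,130,270)),('scene',4.8,os_,(180,300,225,350))):
        im=cv2.resize(r.capture(n)[e[2]:e[3],e[0]:e[1],::-1],None,fx=s,fy=s,interpolation=cv2.INTER_CUBIC)
        def poly(L,z,col):
            P=np.array([[*(R@np.array(q)+p[:2]),z] for q in L]); q=((w2p(C[n],P)-o+.5)*s).astype(int); cv2.polylines(im,[q],True,col,1)
        poly([(.075,.072),(.075,-.072),(-.075,-.072),(-.075,.072)],.028,(0,0,255))
        poly([(.075,.092),(.075,-.092),(-.075,-.092),(-.075,.092)],.028,(0,255,255))
        poly([(.149,.033),(.149,-.033),(.079,-.033),(.079,.033)],.018,(0,255,0))
        cv2.imwrite(f'pics/fit_{n}.png',im)
E
python3 trayfit.py
```

```text
all [ 0.5317 -0.3124] -10.79 [ 0.1 -2.3  1.9  0.8 -3.4 -1.5 -3.2 -1.9  2.2  2.9 -0.4 -5.2 -1.7  0.8
  6.2  4.7]
top [ 0.5292 -0.3118] -9.82 [-0.9 -1.5  0.9  1.6 -0.2  0.2  0.1 -0.1]
scene [ 0.5341 -0.313 ] -11.59 [ 1.7  3.6 -1.2 -4.2 -3.7 -2.3  4.3  1.6]
pocket [ 0.64371054 -0.3337924 ]
```

View pics/fit_top.png

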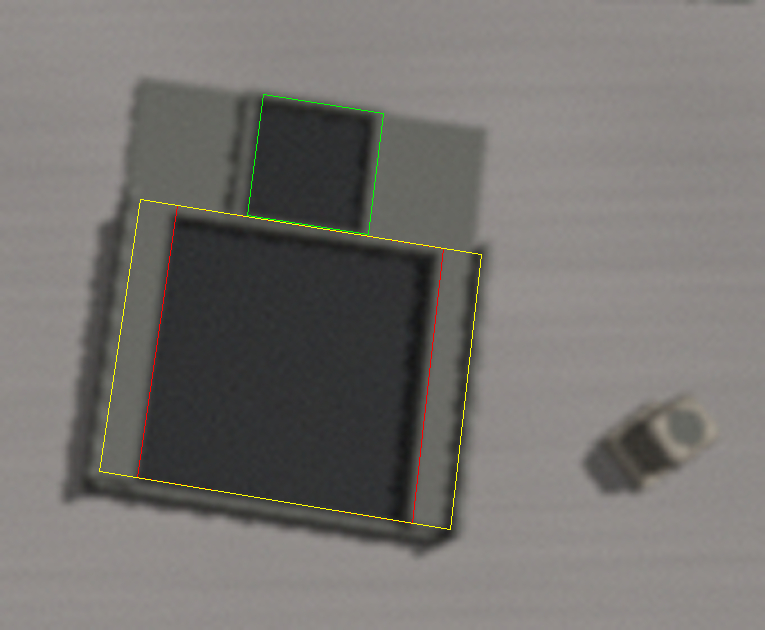

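View pics/fit_scene.png

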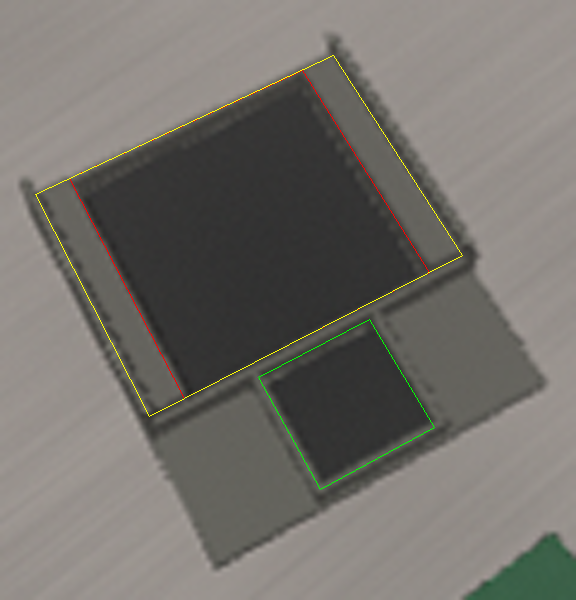

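```bash
cat >> h.py <<'E'
from scipy.spatial.transform import Rotation as Ro
def d(pos,yaw=None):
    s=r.sense(); R=np.array(s['ee_rot']); p=np.array(s['tcp_pos'])
    if yaw is None: yaw=np.degrees(np.arctan2(R[1,1],R[0,1]))
    a=np.radians(yaw); Rt=np.c_[[0,0,-1],[np.cos(a),np.sin(a),0],[np.sin(a),-np.cos(a),0]]
    print('rot',Ro.from_matrix(R.T@Rt).as_rotvec(degrees=True).round(2),'shift mm',(1000*R.T@(np.array(pos)-p)).round(1),
     '| yaw',round(float(np.degrees(np.arctan2(R[1,1],R[0,1]))),2),'tcp',p.round(4),'q1,q6',round(s['joints'][0],1),round(s['joints'][5],1),'w mm',round(87*s['gripper_width'],1),'F',np.round(s['wrist_force'],1),'t',round(s['time_s'],2))
E
python3 -c "
from h import *
d([.633,.2055,.15],-163)"
```

```text
rot [59.89  0.    0.  ] shift mm [  80.6  281.3 -569.9] | yaw -103.11 tcp [0.1417 0.6087 0.2306] q1,q6 91.7 -14.8 w mm 86.9 F [-0.4  0.1  0.8] t 0.55
```

>>> {"op": "move_arm", "data": {"increments": [60,0,0,0.08,0.281,-0.57,0.087,60,0,0,0.08,0.281,-0.57,0.087,60,0,0,0.08,0.281,-0.57,0.087,60,0,0,0.08,0.281,-0.57,0.087,60,0,0,0.08,0.281,-0.57,0.087,60,0,0,0.08,0.281,-0.57,0.087,60,0,0,0.08,0.281,-0.57,0.087,60,0,0,0.08,0.281,-0.57,0.087,60,0,0,0.08,0.281,-0.57,0.087,60,0,0,0.08,0.281,-0.57,0.087,60,0,0,0.08,0.281,-0.57,0.087,60,0,0,0.08,0.281,-0.57,0.087]}}

```text
time_s: 1.55
tcp_pos: [0.5267, 0.2927, 0.1682]
ee_rot: [[0.0, -0.957, -0.291], [0.0, -0.291, 0.957], [-1.0, -0.001, 0.0]]
wrist_force: [0.2, 1.2, 0.7]
gripper_width: 1.001
```

```bash
python3 -c "
from h import *
d([.633,.2055,.15],-163)"
```

```text
rot [-0.1   0.01  0.03] shift mm [  18.2  -76.3 -114.3] | yaw -163.1 tcp [0.5267 0.2927 0.1682] q1,q6 44.4 -27.5 w mm 87.1 F [0.2 1.2 0.7] t 1.55
```

>>> {"op": "move_arm", "data": {"increments": [0,0,0,0.018,-0.0763,-0.1143,0.087,0,0,0,0.018,-0.0763,-0.1143,0.087,0,0,0,0.018,-0.0763,-0.1143,0.087,0,0,0,0.018,-0.0763,-0.1143,0.087,0,0,0,0.018,-0.0763,-0.1143,0.087,0,0,0,0.018,-0.0763,-0.1143,0.087]}}

```text
time_s: 2.05
tcp_pos: [0.6316, 0.2062, 0.1495]
ee_rot: [[-0.001, -0.957, -0.289], [-0.0, -0.289, 0.957], [-1.0, 0.001, -0.0]]
wrist_force: [-0.2, 0.6, 0.2]
gripper_width: 1.0
```

```bash
python3 -c "
from h import *
d([.633,.2055,.072],-163)
C=cam('wrist'); im=r.capture('wrist'); save(im,'w1.png',1.4); 
m,B=blobs(im,[112,100,50],[130,255,255],60)
for b in B: print(b.mean(0),len(b),p2w(C,b.mean(0),.08).round(4))
print(w2p(C,[[.633,.2055,.08]])*1.4)
"
```

```text
rot [-0.21 -0.   -0.06] shift mm [77.5 -1.2 -1.1] | yaw -163.21 tcp [0.6316 0.2062 0.1495] q1,q6 32.0 -15.2 w mm 87.0 F [-0.2  0.6  0.2] t 2.05
[285.31330869 222.77264325] 1082 [[0.6321 0.2056 0.08  ]]
[[397.64648803 311.14538226]]
```

View pics/w1.png

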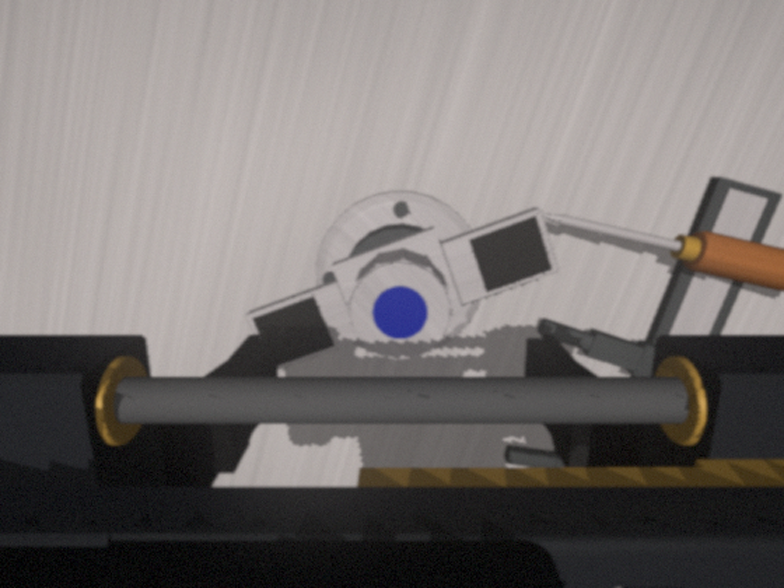

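The wrist view shows the blue spot at (400,312), between the fingers. All three cameras agree on the cap axis to 1–2 mm: (0.632, 0.2056).

>>> {"op": "move_arm", "data": {"increments": [0,0,0,0.04,-0.0006,-0.0008,0.087,0,0,0,0.078,-0.0006,-0.0008,0.087,0,0,0,0.078,-0.0006,-0.0008,0.087,0,0,0,0.078,-0.0006,-0.0008,0.045,0,0,0,0.078,-0.0006,-0.0008,0.045,0,0,0,0.078,-0.0006,-0.0008,0.045,0,0,0,0.078,-0.0006,-0.0008,0.045,0,0,0,0.078,-0.0006,-0.0008,0.045]}}

```text
time_s: 2.77
tcp_pos: [0.6332, 0.207, 0.0743]
ee_rot: [[0.003, -0.957, -0.291], [0.002, -0.291, 0.957], [-1.0, -0.004, 0.001]]
wrist_force: [-0.5, 0.8, 0.5]
gripper_width: 0.704
```

```bash
python3 -c "
from h import *
d([.632,.2055,.072],-163)"
```

```text
rot [-0.09  0.04  0.21] shift mm [ 2.3  1.6 -1.1] | yaw -163.09 tcp [0.6332 0.207  0.0743] q1,q6 32.0 -15.1 w mm 61.2 F [-0.5  0.8  0.5] t 2.77
```

>>> {"op": "move_arm", "data": {"increments": [0,0,0,0,0,0,0.03,0,0,0,0,0,0,0.03,0,0,0,0,0,0,0.03,0,0,0,0,0,0,0.03,-7,0,0,-0.00015,0,0,0.03,-14,0,0,-0.0003,0,0,0.03,-21,0,0,-0.00045,0,0,0.03,-28,0,0,-0.0006,0,0,0.03,-35,0,0,-0.0008,0,0,0.03,-42,0,0,-0.00095,0,0,0.03,-49,0,0,-0.0011,0,0,0.03,-56,0,0,-0.00125,0,0,0.03]}}

```text
time_s: 3.77
tcp_pos: [0.6324, 0.2063, 0.0732]
ee_rot: [[-0.0, -0.289, -0.957], [0.0, -0.957, 0.289], [-1.0, -0.0, 0.0]]
wrist_force: [-0.3, -1.0, 0.6]
gripper_width: 0.547
```

```bash
python3 -c "
from h import *
d([.632,.2055,.072])"
```

```text
rot [0. 0. 0.] shift mm [1.2 0.9 0.2] | yaw -106.79 tcp [0.6324 0.2063 0.0732] q1,q6 32.0 41.3 w mm 47.6 F [-0.3 -1.   0.6] t 3.77
```

>>> {"op": "move_arm", "data": {"increments": [-7,0,0,-0.00015,0,0,0.03,-14,0,0,-0.0003,0,0,0.03,-21,0,0,-0.00045,0,0,0.03,-28,0,0,-0.0006,0,0,0.03,-35,0,0,-0.0008,0,0,0.03,-42,0,0,-0.00095,0,0,0.03,-49,0,0,-0.0011,0,0,0.03,-56,0,0,-0.00125,0,0,0.03,-63,0,0,-0.0014,0,0,0.03,-70,0,0,-0.00155,0,0,0.03,-77,0,0,-0.0017,0,0,0.03,-84,0,0,-0.00187,0,0,0.03]}}

```text
time_s: 4.77
tcp_pos: [0.6325, 0.2063, 0.075]
ee_rot: [[0.0, 0.922, -0.387], [0.0, -0.387, -0.922], [-1.0, 0.0, -0.0]]
wrist_force: [-1.3, 0.6, 0.7]
gripper_width: 0.555
```

>>> {"op": "move_arm", "data": {"increments": [-7,0,0,-0.00015,0,0,0.03,-14,0,0,-0.0003,0,0,0.03,-21,0,0,-0.00045,0,0,0.03,-28,0,0,-0.0006,0,0,0.03,-35,0,0,-0.0008,0,0,0.03,-42,0,0,-0.00095,0,0,0.03,-42,0,0,-0.00095,0,0,0.03,-42,0,0,-0.00095,0,0,0.08,-42,0,0,-0.00095,0,0,0.08,-42,0,0,-0.00095,0,0,0.08]}}

```text
time_s: 5.6
tcp_pos: [0.6323, 0.2063, 0.0759]
ee_rot: [[-0.0, 0.947, 0.322], [-0.0, 0.322, -0.947], [-1.0, -0.0, -0.0]]
wrist_force: [-0.4, -0.5, -0.1]
gripper_width: 0.696
```

```bash
python3 -c "
from h import *
d([.632,.2055,.072])"
```

```text
rot [-0.   -0.    0.02] shift mm [ 3.9 -0.5  0.6] | yaw 18.78 tcp [0.6323 0.2063 0.0759] q1,q6 32.0 166.8 w mm 60.6 F [-0.4 -0.5 -0.1] t 5.6
```

>>> {"op": "move_arm", "data": {"increments": [85,0,0,0,0,0,0.064,85,0,0,0,0,0,0.064,85,0,0,0,0,0,0.064,85,0,0,0,0,0,0.064,85,0,0,0,0,0,0.064,85,0,0,0,0,0,0.064,85,0,0,0,0,0,0.064,85,0,0,0,0,0,0.064,85,0,0,0,0,0,0.064,85,0,0,0,0,0,0.064,85,0,0,0,0,0,0.064,85,0,0,0,0,0,0.064]}}

```text
time_s: 6.6
tcp_pos: [0.6323, 0.2063, 0.076]
ee_rot: [[-0.0, 0.398, -0.917], [-0.0, -0.917, -0.398], [-1.0, -0.0, 0.0]]
wrist_force: [-0.6, -0.1, 0.1]
gripper_width: 0.734
```

>>> {"op": "move_arm", "data": {"increments": [85,0,0,0,0,0,0.064,85,0,0,0,0,0,0.064,85,0,0,0,0,0,0.064,85,0,0,0,0,0,0.064,85,0,0,0,0,0,0.064,85,0,0,0,0,0,0.064,85,0,0,0,0,0,0.064,85,0,0,0,0,0,0.064,85,0,0,0,0,0,0.064,85,0,0,0,0,0,0.064,85,0,0,0,0,0,0.064,85,0,0,0,0,0,0.064]}}

```text
time_s: 7.6
tcp_pos: [0.6323, 0.2063, 0.076]
ee_rot: [[-0.0, -0.879, -0.477], [-0.0, -0.477, 0.879], [-1.0, 0.0, 0.0]]
wrist_force: [-0.1, 0.7, 0.3]
gripper_width: 0.735
```

>>> {"op": "move_arm", "data": {"increments": [85,0,0,0,0,0,0.064,85,0,0,0,0,0,0.064,85,0,0,0,0,0,0.064,85,0,0,0,0,0,0.064,85,0,0,0,0,0,0.064,85,0,0,0,0,0,0.064,85,0,0,0,0,0,0.064,85,0,0,0,0,0,0.064,85,0,0,0,0,0,0.064,85,0,0,0,0,0,0.064,85,0,0,0,0,0,0.064,85,0,0,0,0,0,0.064]}}

```text
time_s: 8.6
tcp_pos: [0.6323, 0.2063, 0.076]
ee_rot: [[-0.0, -0.551, 0.834], [-0.0, 0.834, 0.551], [-1.0, 0.0, -0.0]]
wrist_force: [0.5, 0.1, -0.3]
gripper_width: 0.733
```

```bash
python3 -c "
from h import *
d([.6323,.206,.076])"
```

```text
rot [ 0.   -0.01 -0.  ] shift mm [ 0.  -0.3 -0.2] | yaw 123.47 tcp [0.6323 0.2063 0.076 ] q1,q6 32.0 -88.5 w mm 63.8 F [ 0.5  0.1 -0.3] t 8.6
```

>>> {"op": "move_arm", "data": {"increments": [78,0,0,0,0,0,0.064,78,0,0,0,0,0,0.064,78,0,0,0,0,0,0.064,78,0,0,0,0,0,0.064,78,0,0,0,0,0,0.064,78,0,0,0,0,0,0.064,78,0,0,0,0,0,0.064,78,0,0,0,0,0,0.064,78,0,0,0,0,0,0.064,78,0,0,0,0,0,0.064,78,0,0,0,0,0,0.06,78,0,0,0,0,0,0.03]}}

```text
time_s: 9.6
tcp_pos: [0.6323, 0.2063, 0.076]
ee_rot: [[-0.0, 0.698, 0.716], [-0.0, 0.716, -0.698], [-1.0, -0.0, -0.0]]
wrist_force: [-0.1, 0.5, 0.1]
gripper_width: 0.675
```

>>> {"op": "move_arm", "data": {"increments": [0,0,0,0,0,0,0.03,0,0,0,0,0,0,0.03,0,0,0,0,0,0,0.03,0,0,0,0,0,0,0.03,-7,0,0,-0.00015,0,0,0.03,-14,0,0,-0.0003,0,0,0.03,-21,0,0,-0.00045,0,0,0.03,-28,0,0,-0.0006,0,0,0.03,-35,0,0,-0.0008,0,0,0.03,-42,0,0,-0.00095,0,0,0.03,-49,0,0,-0.0011,0,0,0.03,-56,0,0,-0.00125,0,0,0.03]}}

```text
time_s: 10.6
tcp_pos: [0.6323, 0.2063, 0.0774]
ee_rot: [[-0.0, -0.212, 0.977], [-0.0, 0.977, 0.212], [-1.0, -0.0, -0.0]]
wrist_force: [0.5, 0.3, -0.6]
gripper_width: 0.551
```

```bash
python3 -c "
from h import *
d([.6323,.206,.076])"
```

```text
rot [-0.   -0.01  0.  ] shift mm [ 1.4 -0.3 -0. ] | yaw 102.27 tcp [0.6323 0.2063 0.0774] q1,q6 32.0 -109.7 w mm 48.0 F [ 0.5  0.3 -0.6] t 10.6
```

>>> {"op": "move_arm", "data": {"increments": [-7,0,0,-0.00015,0,0,0.03,-14,0,0,-0.0003,0,0,0.03,-21,0,0,-0.00045,0,0,0.03,-28,0,0,-0.0006,0,0,0.03,-35,0,0,-0.0008,0,0,0.03,-42,0,0,-0.00095,0,0,0.03,-49,0,0,-0.0011,0,0,0.03,-56,0,0,-0.00125,0,0,0.03,-63,0,0,-0.0014,0,0,0.03,-70,0,0,-0.00155,0,0,0.03,-77,0,0,-0.0017,0,0,0.03,-84,0,0,-0.00187,0,0,0.03]}}

```text
time_s: 11.6
tcp_pos: [0.6323, 0.2063, 0.0792]
ee_rot: [[-0.0, -0.994, -0.109], [-0.0, -0.109, 0.994], [-1.0, 0.0, -0.0]]
wrist_force: [0.2, -0.6, -0.4]
gripper_width: 0.55
```

>>> {"op": "move_arm", "data": {"increments": [-7,0,0,-0.00015,0,0,0.03,-14,0,0,-0.0003,0,0,0.03,-21,0,0,-0.00045,0,0,0.03,-28,0,0,-0.0006,0,0,0.03,-35,0,0,-0.0008,0,0,0.03,-42,0,0,-0.00095,0,0,0.03,-49,0,0,-0.0011,0,0,0.03,-56,0,0,-0.00125,0,0,0.03,-63,0,0,-0.0014,0,0,0.03,-70,0,0,-0.00155,0,0,0.03,-77,0,0,-0.0017,0,0,0.03,-84,0,0,-0.00187,0,0,0.03]}}

```text
time_s: 12.6
tcp_pos: [0.6322, 0.2063, 0.0811]
ee_rot: [[-0.0, 0.005, -1.0], [-0.0, -1.0, -0.005], [-1.0, 0.0, 0.0]]
wrist_force: [0.6, -0.3, -0.4]
gripper_width: 0.549
```

>>> {"op": "move_arm", "data": {"increments": [-7,0,0,-0.00015,0,0,0.03,-14,0,0,-0.0003,0,0,0.03,-21,0,0,-0.00045,0,0,0.03,-28,0,0,-0.0006,0,0,0.03,-35,0,0,-0.0008,0,0,0.03,-42,0,0,-0.00095,0,0,0.03,-49,0,0,-0.0011,0,0,0.03,-56,0,0,-0.00125,0,0,0.03,-63,0,0,-0.0014,0,0,0.03,-70,0,0,-0.00155,0,0,0.03,-77,0,0,-0.0017,0,0,0.03,-84,0,0,-0.00187,0,0,0.03]}}

```text
time_s: 13.6
tcp_pos: [0.6322, 0.2063, 0.0829]
ee_rot: [[-0.0, 0.995, -0.1], [-0.0, -0.1, -0.995], [-1.0, -0.0, 0.0]]
wrist_force: [1.1, 0.2, -0.0]
gripper_width: 0.552
```

>>> {"op": "move_arm", "data": {"increments": [-7,0,0,-0.00015,0,0,0.03,-14,0,0,-0.0003,0,0,0.03,-21,0,0,-0.00045,0,0,0.03,-24,0,0,-0.00053,0,0,0.03,-24,0,0,-0.00053,0,0,0.03,-24,0,0,-0.00053,0,0,0.08,-24,0,0,-0.00053,0,0,0.08,-24,0,0,-0.00053,0,0,0.08]}}

```text
time_s: 14.27
tcp_pos: [0.6324, 0.2064, 0.0836]
ee_rot: [[0.0, 0.952, 0.307], [0.0, 0.307, -0.952], [-1.0, 0.0, 0.0]]
wrist_force: [-0.8, -0.8, -0.3]
gripper_width: 0.695
```

```bash
python3 -c "
from h import *
d([.6323,.206,.076])"
```

```text
rot [-0.  0. -0.] shift mm [ 7.6 -0.2  0.3] | yaw 17.85 tcp [0.6324 0.2064 0.0836] q1,q6 32.0 165.9 w mm 60.5 F [-0.8 -0.8 -0.3] t 14.27
```

>>> {"op": "move_arm", "data": {"increments": [85,0,0,0,0,0,0.064,85,0,0,0,0,0,0.064,85,0,0,0,0,0,0.064,85,0,0,0,0,0,0.064,85,0,0,0,0,0,0.064,85,0,0,0,0,0,0.064,85,0,0,0,0,0,0.064,85,0,0,0,0,0,0.064,85,0,0,0,0,0,0.064,85,0,0,0,0,0,0.064,85,0,0,0,0,0,0.064,85,0,0,0,0,0,0.064]}}

```text
time_s: 15.27
tcp_pos: [0.6324, 0.2064, 0.0836]
ee_rot: [[0.0, 0.383, -0.924], [0.0, -0.924, -0.383], [-1.0, -0.0, -0.0]]
wrist_force: [-0.3, -0.1, 0.1]
gripper_width: 0.734
```

>>> {"op": "move_arm", "data": {"increments": [85,0,0,0,0,0,0.064,85,0,0,0,0,0,0.064,85,0,0,0,0,0,0.064,85,0,0,0,0,0,0.064,85,0,0,0,0,0,0.064,85,0,0,0,0,0,0.064,85,0,0,0,0,0,0.064,85,0,0,0,0,0,0.064,85,0,0,0,0,0,0.064,85,0,0,0,0,0,0.064,85,0,0,0,0,0,0.064,85,0,0,0,0,0,0.064]}}

```text
time_s: 16.27
tcp_pos: [0.6324, 0.2063, 0.0836]
ee_rot: [[0.0, -0.887, -0.462], [0.0, -0.462, 0.887], [-1.0, -0.0, 0.0]]
wrist_force: [0.5, -0.2, 0.0]
gripper_width: 0.738
```

>>> {"op": "move_arm", "data": {"increments": [85,0,0,0,0,0,0.064,85,0,0,0,0,0,0.064,85,0,0,0,0,0,0.064,85,0,0,0,0,0,0.064,85,0,0,0,0,0,0.064,85,0,0,0,0,0,0.064,85,0,0,0,0,0,0.064,85,0,0,0,0,0,0.064,85,0,0,0,0,0,0.064,85,0,0,0,0,0,0.064,85,0,0,0,0,0,0.064,85,0,0,0,0,0,0.064]}}

```text
time_s: 17.27
tcp_pos: [0.6324, 0.2063, 0.0836]
ee_rot: [[0.0, -0.538, 0.843], [0.0, 0.843, 0.538], [-1.0, 0.0, 0.0]]
wrist_force: [0.3, 0.3, 0.2]
gripper_width: 0.74
```

>>> {"op": "move_arm", "data": {"increments": [56,0,0,0,0,0,0.064,56,0,0,0,0,0,0.064,56,0,0,0,0,0,0.064,56,0,0,0,0,0,0.064,56,0,0,0,0,0,0.064,56,0,0,0,0,0,0.064,56,0,0,0,0,0,0.064,56,0,0,0,0,0,0.06,56,0,0,0,0,0,0.03,56,0,0,0,0,0,0.03,56,0,0,0,0,0,0.03,56,0,0,0,0,0,0.03]}}

```text
time_s: 18.27
tcp_pos: [0.6324, 0.2064, 0.0836]
ee_rot: [[0.0, 0.391, 0.92], [0.0, 0.92, -0.391], [-1.0, 0.0, 0.0]]
wrist_force: [-0.7, 1.0, 0.6]
gripper_width: 0.547
```

```bash
python3 -c "
from h import *
d([.6323,.206,.076])
save(r.capture('scene')[100:300,250:500],'s2.png',3)"
```

```text
rot [-0.  0. -0.] shift mm [ 7.6 -0.4  0.1] | yaw 66.97 tcp [0.6324 0.2064 0.0836] q1,q6 32.0 -145.0 w mm 47.6 F [-0.7  1.   0.6] t 18.27
```

View pics/s2.png

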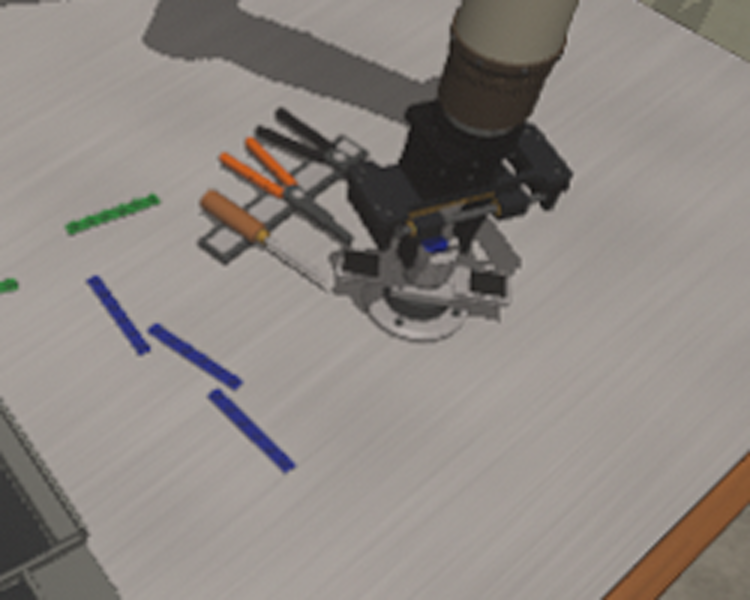

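The scene view shows the cap raised and held (blue spot at (435,243)), the bar still on the turret and the strips undisturbed. Now the last stroke.

>>> {"op": "move_arm", "data": {"increments": [-7,0,0,-0.00015,0,0,0.03,-14,0,0,-0.0003,0,0,0.03,-21,0,0,-0.00045,0,0,0.03,-28,0,0,-0.0006,0,0,0.03,-35,0,0,-0.0008,0,0,0.03,-42,0,0,-0.00095,0,0,0.03,-49,0,0,-0.0011,0,0,0.03,-56,0,0,-0.00125,0,0,0.03,-63,0,0,-0.0014,0,0,0.03,-70,0,0,-0.00155,0,0,0.03,-77,0,0,-0.0017,0,0,0.03,-84,0,0,-0.00187,0,0,0.03]}}

```text
time_s: 19.32
tcp_pos: [0.6324, 0.2064, 0.0855]
ee_rot: [[0.0, -0.877, 0.481], [0.0, 0.481, 0.877], [-1.0, -0.0, 0.0]]
wrist_force: [-0.4, 0.2, -0.4]
gripper_width: 0.55
```

>>> {"op": "move_arm", "data": {"increments": [-7,0,0,-0.00015,0,0,0.03,-14,0,0,-0.0003,0,0,0.03,-21,0,0,-0.00045,0,0,0.03,-28,0,0,-0.0006,0,0,0.03,-35,0,0,-0.0008,0,0,0.03,-42,0,0,-0.00095,0,0,0.03,-49,0,0,-0.0011,0,0,0.03,-56,0,0,-0.00125,0,0,0.03,-63,0,0,-0.0014,0,0,0.03,-70,0,0,-0.00155,0,0,0.03,-77,0,0,-0.0017,0,0,0.03,-84,0,0,-0.00187,0,0,0.03]}}

```text
time_s: 20.32
tcp_pos: [0.6323, 0.2064, 0.0873]
ee_rot: [[-0.0, -0.57, -0.822], [0.0, -0.822, 0.57], [-1.0, -0.0, 0.0]]
wrist_force: [-0.7, 0.6, 0.5]
gripper_width: 0.549
```

>>> {"op": "move_arm", "data": {"increments": [-7,0,0,-0.00015,0,0,0.03,-14,0,0,-0.0003,0,0,0.03,-21,0,0,-0.00045,0,0,0.03,-28,0,0,-0.0006,0,0,0.03,-35,0,0,-0.0008,0,0,0.03,-42,0,0,-0.00095,0,0,0.03,-49,0,0,-0.0011,0,0,0.03,-56,0,0,-0.00125,0,0,0.03,-63,0,0,-0.0014,0,0,0.03,-70,0,0,-0.00155,0,0,0.03,-77,0,0,-0.0017,0,0,0.03,-84,0,0,-0.00187,0,0,0.03]}}

```text
time_s: 21.32
tcp_pos: [0.6323, 0.2063, 0.0892]
ee_rot: [[-0.0, 0.758, -0.652], [-0.0, -0.652, -0.758], [-1.0, -0.0, 0.0]]
wrist_force: [-0.8, 0.3, 0.5]
gripper_width: 0.546
```

>>> {"op": "move_arm", "data": {"increments": [-7,0,0,-0.00015,0,0,0.03,-14,0,0,-0.0003,0,0,0.03,-21,0,0,-0.00045,0,0,0.03,-28,0,0,-0.0006,0,0,0.03,-35,0,0,-0.0008,0,0,0.03,-42,0,0,-0.00095,0,0,0.03,-49,0,0,-0.0011,0,0,0.03,-56,0,0,-0.00125,0,0,0.03,-60,0,0,-0.0014,0,0,0.03,-60,0,0,-0.0025,0,0,0.03,-60,0,0,-0.004,0,0,0.03]}}

```text
time_s: 22.23
tcp_pos: [0.6319, 0.2062, 0.0927]
ee_rot: [[-0.001, 0.947, 0.322], [-0.0, 0.322, -0.947], [-1.0, -0.001, 0.0]]
wrist_force: [-0.2, 0.7, -1.7]
gripper_width: 0.549
```

```bash
python3 -c "
from h import *
d([.6323,.206,.076])"
```

```text
rot [0.   0.   0.07] shift mm [16.7  0.3  0.3] | yaw 18.79 tcp [0.6319 0.2062 0.0927] q1,q6 32.0 166.8 w mm 47.8 F [-0.2  0.7 -1.7] t 22.23
```

>>> {"op": "move_arm", "data": {"increments": [0,0,0,-0.002,0,0,0.03,0,0,0,-0.004,0,0,0.03,0,0,0,-0.006,0,0,0.03]}}

```text
time_s: 22.48
tcp_pos: [0.6323, 0.2064, 0.0993]
ee_rot: [[-0.0, 0.946, 0.323], [0.0, 0.323, -0.946], [-1.0, -0.0, -0.0]]
wrist_force: [-0.3, -1.1, -1.4]
gripper_width: 0.548
```

>>> {"op": "move_arm", "data": {"increments": [0,0,0,-0.03,0,0,0.03,0,0,0,-0.05,0,0,0.03,0,0,0,-0.05,0,0,0.03]}}

```text
time_s: 22.73
tcp_pos: [0.6353, 0.2075, 0.1548]
ee_rot: [[0.01, 0.946, 0.324], [0.004, 0.324, -0.946], [-1.0, 0.01, -0.0]]
wrist_force: [1.4, 0.5, 0.3]
gripper_width: 0.549
```

```bash
python3 -c "
from h import *
d([.63,-.25,.15],-100)
C=cam('wrist'); im=r.capture('wrist'); save(im,'w2.png',1.2)
save(r.capture('scene')[100:300,250:500],'s3.png',3)"
```

```text
rot [118.93  -0.62  -0.34] shift mm [   3.1 -153.4  431. ] | yaw 18.93 tcp [0.6353 0.2075 0.1548] q1,q6 32.0 166.9 w mm 47.7 F [1.4 0.5 0.3] t 22.73
```

View pics/s3.png

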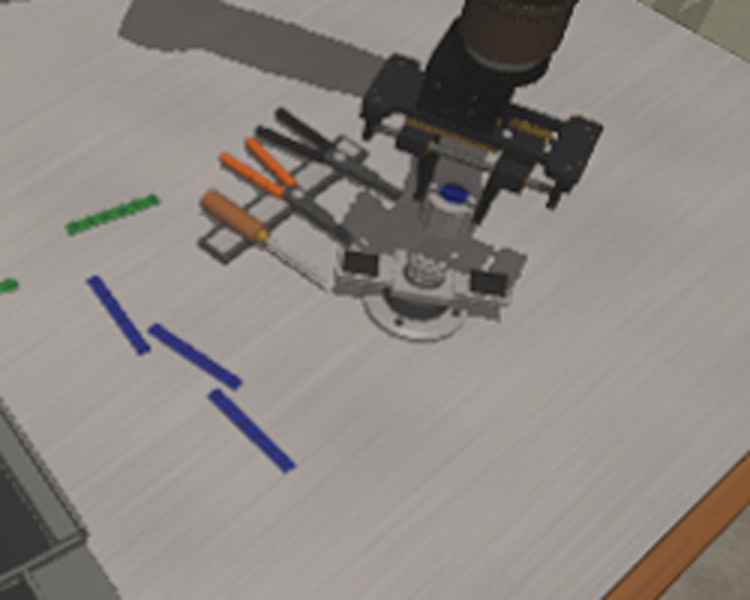

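>>> {"op": "move_arm", "data": {"increments": [119,0,0,0,-0.153,0.431,0.03,119,0,0,0,-0.153,0.431,0.03,119,0,0,0,-0.153,0.431,0.03,119,0,0,0,-0.153,0.431,0.03,119,0,0,0,-0.153,0.431,0.03,119,0,0,0,-0.153,0.431,0.03,119,0,0,0,-0.153,0.431,0.03,119,0,0,0,-0.153,0.431,0.03,119,0,0,0,-0.153,0.431,0.03,119,0,0,0,-0.153,0.431,0.03,119,0,0,0,-0.153,0.431,0.03,119,0,0,0,-0.153,0.431,0.03]}}

```text
time_s: 23.83
tcp_pos: [0.6251, -0.2577, 0.1468]
ee_rot: [[-0.003, 0.377, -0.926], [-0.001, -0.926, -0.377], [-1.0, -0.001, 0.003]]
wrist_force: [1.6, 0.1, -1.6]
gripper_width: 0.546
```

```bash
python3 -c "
from h import *
d([.60,-.31,.18],-100)
"
```

```text
rot [ 3.215e+01  2.000e-01 -1.000e-02] shift mm [-33.1  38.9  43.1] | yaw -67.85 tcp [ 0.6251 -0.2577  0.1468] q1,q6 -8.7 120.8 w mm 47.5 F [ 1.6  0.1 -1.6] t 23.83
```

>>> {"op": "move_arm", "data": {"increments": [32,0,0,-0.033,0.039,0.043,0.03,32,0,0,-0.033,0.039,0.043,0.03,32,0,0,-0.033,0.039,0.043,0.03,32,0,0,-0.033,0.039,0.043,0.03,32,0,0,-0.033,0.039,0.043,0.03,32,0,0,-0.033,0.039,0.043,0.03,32,0,0,-0.033,0.039,0.043,0.03]}}

```text
time_s: 24.42
tcp_pos: [0.602, -0.3034, 0.1806]
ee_rot: [[-0.003, -0.156, -0.988], [0.001, -0.988, 0.156], [-1.0, -0.001, 0.003]]
wrist_force: [-0.1, -0.4, -1.6]
gripper_width: 0.546
```

```bash
cat > ov.py <<'E'
from h import *
import sys
def overlay(name,p,C,im,s):
    a=np.radians(p[2]); R=np.array([[np.cos(a),-np.sin(a)],[np.sin(a),np.cos(a)]])
    im=cv2.resize(im[:,:,::-1],None,fx=s,fy=s,interpolation=cv2.INTER_CUBIC)
    def poly(L,z,col):
        P=np.array([[*(R@np.array(q)+p[:2]),z] for q in L]); q=((w2p(C,P)+.5)*s).astype(int); cv2.polylines(im,[q],True,col,1)
    poly([(.075,.072),(.075,-.072),(-.075,-.072),(-.075,.072)],.028,(0,0,255))
    poly([(.075,.092),(.075,-.092),(-.075,-.092),(-.075,.092)],.028,(0,255,255))
    poly([(.149,.033),(.149,-.033),(.079,-.033),(.079,.033)],.019,(0,255,0))
    poly([(.149,.033),(.149,-.033),(.079,-.033),(.079,.033)],.006,(255,255,0))
    cv2.imwrite('pics/'+name,im)
E
python3 -c "
from ov import *
d([.63,-.31,.18],-100)
C=cam('wrist'); im=r.capture('wrist'); overlay('w3.png',(.5305,-.3122,-10.2),C,im,1.4)
"
```

```text
rot [1.02 0.16 0.04] shift mm [  0.5   2.2 -28.7] | yaw -98.98 tcp [ 0.602  -0.3034  0.1806] q1,q6 -13.0 94.1 w mm 47.5 F [-0.1 -0.4 -1.6] t 24.42
```

View pics/w3.png

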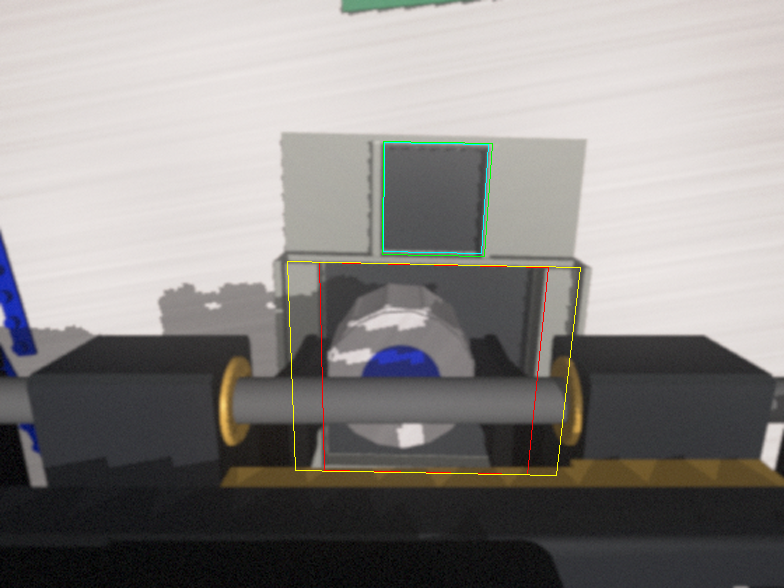

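The overlay matches the pocket in the wrist view to within about 3 px (outline 382–492 × 142–255), so the tray pose (0.5305, −0.3122, −10.2°) holds and I'll place the cap at (0.6427, −0.3324).

```bash
python3 -c "
from h import *
d([.6427,-.3324,.06],-100)"
```

```text
rot [1.03 0.13 0.03] shift mm [120.7  22.4 -44.8] | yaw -98.97 tcp [ 0.6022 -0.3034  0.1809] q1,q6 -13.0 94.1 w mm 47.5 F [-0.1  0.3 -1.7] t 24.47
```

>>> {"op": "move_arm", "data": {"increments": [1,0,0,0.03,0.0224,-0.0448,0.03,1,0,0,0.06,0.0224,-0.0448,0.03,1,0,0,0.09,0.0224,-0.0448,0.03,1,0,0,0.12,0.0224,-0.0448,0.03,1,0,0,0.12,0.0224,-0.0448,0.03,1,0,0,0.12,0.0224,-0.0448,0.03,1,0,0,0.12,0.0224,-0.0448,0.03]}}

```text
time_s: 25.05
tcp_pos: [0.6448, -0.3333, 0.0641]
ee_rot: [[0.003, -0.173, -0.985], [-0.002, -0.985, 0.173], [-1.0, 0.001, -0.003]]
wrist_force: [-0.6, -0.1, -1.5]
gripper_width: 0.548
```

```bash
python3 -c "
from ov import *
d([.6427,-.3324,.033],-100)
C=cam('wrist'); im=r.capture('wrist'); overlay('w4.png',(.5305,-.3122,-10.2),C,im,1.4)
"
```

```text
rot [ 0.04 -0.17 -0.08] shift mm [31.1 -0.5  2.3] | yaw -99.96 tcp [ 0.6448 -0.3333  0.0641] q1,q6 -14.6 94.6 w mm 47.7 F [-0.6 -0.1 -1.5] t 25.05
```

View pics/w4.png

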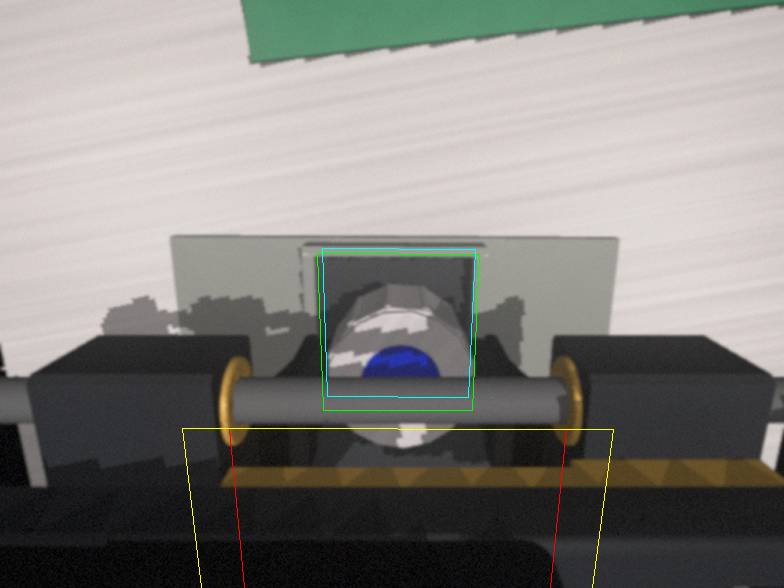

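>>> {"op": "move_arm", "data": {"increments": [0,0,0,0.012,0,0,0.03,0,0,0,0.02,0,0,0.03,0,0,0,0.024,0,0,0.03,0,0,0,0.027,0,0,0.03,0,0,0,0.028,0,0,0.03,0,0,0,0.028,0,0,0.03]}}

```text
time_s: 25.6
tcp_pos: [0.6433, -0.3328, 0.0338]
ee_rot: [[-0.001, -0.174, -0.985], [0.0, -0.985, 0.174], [-1.0, 0.0, 0.001]]
wrist_force: [-0.5, -0.1, -1.6]
gripper_width: 0.546
```

```bash
python3 -c "
from ov import *
d([.6427,-.3324,.032],-100)"
```

```text
rot [-0.05  0.03 -0.  ] shift mm [ 1.8 -0.3  0.7] | yaw -100.05 tcp [ 0.6433 -0.3328  0.0338] q1,q6 -14.6 94.6 w mm 47.5 F [-0.5 -0.1 -1.6] t 25.6
```

>>> {"op": "move_arm", "data": {"increments": [0,0,0,0.001,0,0,0.03,0,0,0,0.0015,0,0,0.03,0,0,0,0.0015,0,0,0.03]}}

```text
time_s: 25.85
tcp_pos: [0.6439, -0.333, 0.0333]
ee_rot: [[0.001, -0.174, -0.985], [-0.0, -0.985, 0.174], [-1.0, 0.0, -0.001]]
wrist_force: [-0.2, -0.3, 0.3]
gripper_width: 0.545
```

>>> {"op": "move_arm", "data": {"increments": [0,0,0,0,0,0,0.075,0,0,0,0,0,0,0.075,0,0,0,0,0,0,0.075,0,0,0,-0.003,0,0,0.075,0,0,0,-0.03,0,0,0.075,0,0,0,-0.07,0,0,0.06,0,0,0,-0.11,0,0,0.05,0,0,0,-0.12,0,0,0.05]}}

```text
time_s: 26.52
tcp_pos: [0.6469, -0.3347, 0.1618]
ee_rot: [[0.013, -0.173, -0.985], [-0.006, -0.985, 0.173], [-1.0, 0.004, -0.013]]
wrist_force: [1.8, 0.1, 2.2]
gripper_width: 0.709
```

```bash
python3 - <<'E'
from ov import *
d([.6427,-.3324,.032],-100)
C=cam('wrist'); im=r.capture('wrist'); overlay('w5.png',(.5305,-.3122,-10.2),C,im,1.4)
for n in('top','scene'):
    im=r.capture(n); C=cam(n)
    m,B=blobs(im,[112,100,50],[130,255,255],30)
    for b in B: print(n,b.mean(0).round(0),len(b),rect(C,b,0.007))
E
```

```text
rot [ 0.02 -0.77 -0.24] shift mm [129.7  -2.1   6.3] | yaw -99.98 tcp [ 0.6469 -0.3347  0.1618] q1,q6 -14.6 94.6 w mm 61.7 F [1.8 0.1 2.2] t 26.52
top [247. 161.] 57 (array([662. , -33.5]), array([47.4, 10.8]), 174.7)
top [371. 162.] 68 (array([ 656.4, -340.2]), array([23.6, 19.9]), 176.1)
scene [356.  64.] 61 (array([ 82.4, 651.1]), array([116.8,  15.1]), 24.9)
scene [293. 210.] 63 (array([472.8, -41.4]), array([61.9, 11.5]), 167.3)
scene [315. 218.] 109 (array([537.7, -14.4]), array([104.6,  11.6]), 8.4)
scene [334. 243.] 134 (array([634.8, -34.6]), array([106.6,  11.4]), 176.2)
scene [251. 304.] 74 (array([ 631.3, -324.6]), array([24.6, 22.7]), 141.8)
```

View pics/w5.png

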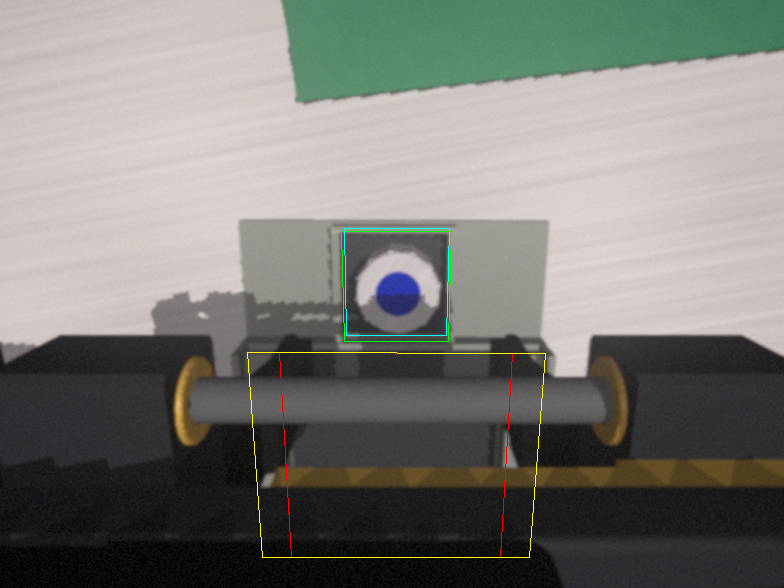

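The wrist view shows the cap standing in the pocket, blue spot up at (398,293). The strips have not moved: A (634,−33), B (537,−13), C (450,−35) mm. A first.

```bash
python3 -c "
from h import *
d([.6338,-.033,.09],-93.5)"
```

```text
rot [-6.56 -0.24 -0.02] shift mm [  64.7 -293.5   62.9] | yaw -100.06 tcp [ 0.6442 -0.333   0.1551] q1,q6 -14.6 94.6 w mm 52.9 F [-0.9  0.1 -0.4] t 26.67
```

>>> {"op": "move_arm", "data": {"increments": [-6.5,0,0,0,-0.2935,0.063,0.05,-6.5,0,0,0,-0.2935,0.063,0.05,-6.5,0,0,0,-0.2935,0.063,0.05,-6.5,0,0,0.02,-0.2935,0.063,0.05,-6.5,0,0,0.04,-0.2935,0.063,0.05,-6.5,0,0,0.065,-0.2935,0.063,0.05,-6.5,0,0,0.065,-0.2935,0.063,0.05,-6.5,0,0,0.065,-0.2935,0.063,0.05,-6.5,0,0,0.065,-0.2935,0.063,0.05,-6.5,0,0,0.065,-0.2935,0.063,0.05]}}

```text
time_s: 27.5
tcp_pos: [0.6313, -0.0318, 0.0855]
ee_rot: [[-0.005, -0.06, -0.998], [-0.001, -0.998, 0.06], [-1.0, 0.001, 0.004]]
wrist_force: [0.6, 0.2, 0.2]
gripper_width: 0.574
```

```bash
cat > st.py <<'E'
from h import *
import sys
def wstrips(name,z=.008):
    C=cam('wrist'); im=r.capture('wrist'); save(im,name,1.2)
    m,B=blobs(im,[112,100,40],[130,255,255],150)
    for b in B: print('w',b.mean(0).round(0),len(b),rect(C,b,z))
E
python3 -c "
from st import *
d([.6338,-.033,.011],-93.5)
wstrips('w6.png')"
```

```text
rot [ 0.08  0.26 -0.06] shift mm [74.5  1.  -2.9] | yaw -93.42 tcp [ 0.6313 -0.0318  0.0855] q1,q6 11.8 74.8 w mm 49.9 F [0.6 0.2 0.2] t 27.5
w [284. 200.] 2414 (array([641.4, -31.7]), array([92.2, 12.1]), 176.9)
w [261. 318.] 536 (array([556.5,  -9.7]), array([27.8, 12.8]), 7.7)
```

View pics/w6.png

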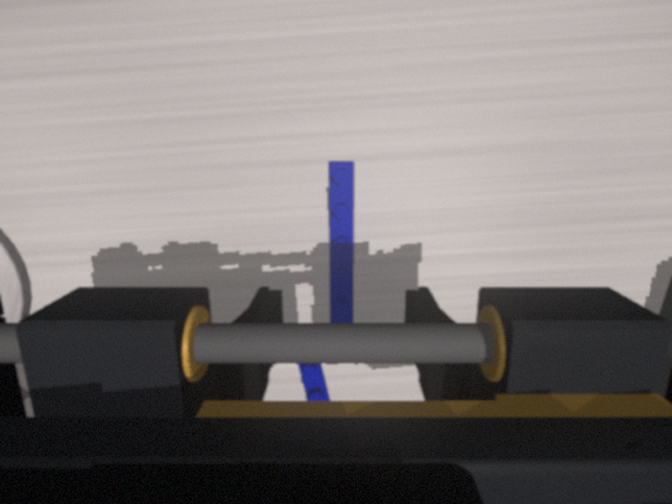

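>>> {"op": "move_arm", "data": {"increments": [0,0,0,0.03,0,-0.001,0.05,0,0,0,0.055,0,-0.001,0.05,0,0,0,0.068,0,-0.001,0.045,0,0,0,0.072,0,-0.001,0.04,0,0,0,0.072,0,-0.001,0.04]}}

```text
time_s: 27.97
tcp_pos: [0.6332, -0.0344, 0.0147]
ee_rot: [[-0.002, -0.064, -0.998], [-0.001, -0.998, 0.064], [-1.0, 0.001, 0.002]]
wrist_force: [-0.2, -0.2, 0.5]
gripper_width: 0.482
```

```bash
python3 -c "
from st import *
d([.6338,-.0325,.011],-93.4)"
```

```text
rot [-0.26  0.11 -0.04] shift mm [ 3.7 -1.9 -0.5] | yaw -93.66 tcp [ 0.6332 -0.0344  0.0147] q1,q6 11.5 74.8 w mm 41.9 F [-0.2 -0.2  0.5] t 27.97
```

Down a further 3.5 mm, then close from about 42 to 14 mm.

>>> {"op": "move_arm", "data": {"increments": [0,0,0,0.002,-0.001,0,0.04,0,0,0,0.0035,-0.001,0,0.005,0,0,0,0.0035,-0.001,0,0.005,0,0,0,0.0035,-0.001,0,0.005,0,0,0,0.0035,-0.001,0,0.005,0,0,0,0.0035,-0.001,0,0.005,0,0,0,0.0035,-0.001,0,0.005,0,0,0,0.0035,-0.001,0,0.005]}}

```text
time_s: 28.63
tcp_pos: [0.634, -0.0318, 0.0127]
ee_rot: [[0.001, -0.062, -0.998], [0.0, -0.998, 0.062], [-1.0, -0.0, -0.001]]
wrist_force: [-0.0, 1.0, 2.1]
gripper_width: 0.152
```

```bash
python3 -c "
from st import *
d([.6338,-.0325,.011],-93.4)"
```

```text
rot [-0.13 -0.04  0.  ] shift mm [1.7 0.7 0.1] | yaw -93.53 tcp [ 0.634  -0.0318  0.0127] q1,q6 11.7 74.7 w mm 13.2 F [-0.   1.   2.1] t 28.63
```

```bash
python3 -c "
from st import *
d([.5238,-.3496,.12],-100.2)"
```

```text
rot [ 6.67 -0.04  0.01] shift mm [-107.4  324.    90.3] | yaw -93.53 tcp [ 0.634  -0.0318  0.0127] q1,q6 11.7 74.7 w mm 13.2 F [-0.   1.   2.1] t 28.63
```

>>> {"op": "move_arm", "data": {"increments": [0,0,0,-0.04,0,0,0.005,0,0,0,-0.08,0.02,0.005,0.005,6.7,0,0,-0.107,0.324,0.09,0.005,6.7,0,0,-0.107,0.324,0.09,0.005,6.7,0,0,-0.107,0.324,0.09,0.005,6.7,0,0,-0.107,0.324,0.09,0.005,6.7,0,0,-0.107,0.324,0.09,0.005,6.7,0,0,-0.107,0.324,0.09,0.005,6.7,0,0,-0.107,0.324,0.09,0.005,6.7,0,0,-0.107,0.324,0.09,0.005,6.7,0,0,-0.107,0.324,0.09,0.005,6.7,0,0,-0.107,0.324,0.09,0.005]}}

```text
time_s: 29.63
tcp_pos: [0.5229, -0.351, 0.1189]
ee_rot: [[-0.0, -0.181, -0.983], [0.0, -0.983, 0.181], [-1.0, -0.0, 0.0]]
wrist_force: [0.2, 1.6, -0.5]
gripper_width: 0.149
```

```bash
python3 -c "
from ov import *
d([.5238,-.3496,.04],-100.2)
C=cam('wrist'); im=r.capture('wrist'); overlay('w7.png',(.5305,-.3122,-10.2),C,im,1.4)"
```

```text
rot [-0.24  0.01  0.02] shift mm [78.9 -1.5 -0.6] | yaw -100.44 tcp [ 0.5229 -0.351   0.1189] q1,q6 -19.2 98.8 w mm 13.0 F [ 0.2  1.6 -0.5] t 29.63
```

View pics/w7.png

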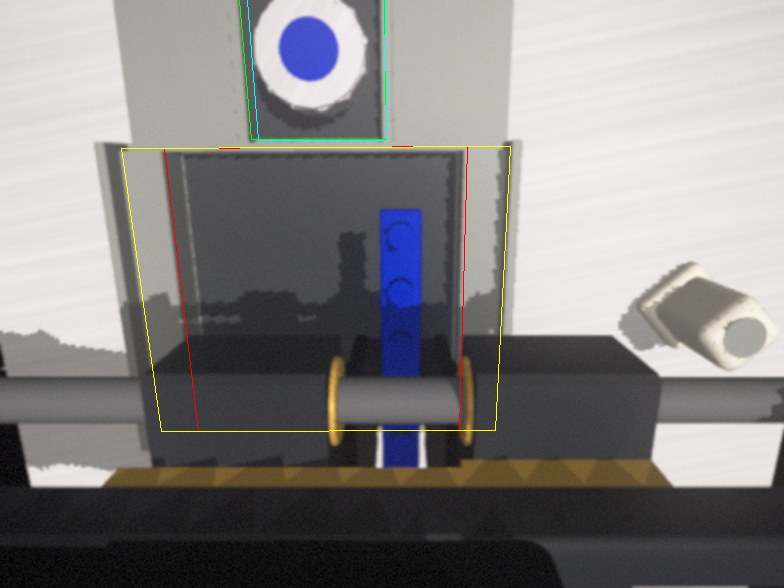

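>>> {"op": "move_arm", "data": {"increments": [0,0,0,0.035,-0.0015,0,0.005,0,0,0,0.07,-0.0015,0,0.005,0,0,0,0.09,-0.0015,0,0.005,0,0,0,0.096,-0.0015,0,0.005,0,0,0,0.099,-0.0015,0,0.005,0,0,0,0.099,-0.0015,0,0.005,0,0,0,0.099,-0.0015,0,0.005]}}

```text
time_s: 30.27
tcp_pos: [0.5257, -0.3482, 0.0217]
ee_rot: [[0.003, -0.177, -0.984], [-0.001, -0.984, 0.177], [-1.0, 0.001, -0.003]]
wrist_force: [-0.4, -0.7, 0.9]
gripper_width: 0.151
```

```bash
python3 -c "
from h import *
d([.5238,-.3496,.0187],-100.2)"
```

```text
rot [ 0.02 -0.18 -0.05] shift mm [3.  1.7 1.6] | yaw -100.18 tcp [ 0.5257 -0.3482  0.0217] q1,q6 -18.8 98.6 w mm 13.1 F [-0.4 -0.7  0.9] t 30.27
```

>>> {"op": "move_arm", "data": {"increments": [0,0,0,0.0012,0,0,0.005,0,0,0,0.0024,0,0,0.005,0,0,0,0.0024,0,0,0.005]}}

```text
time_s: 30.52
tcp_pos: [0.5247, -0.3484, 0.0187]
ee_rot: [[0.002, -0.178, -0.984], [-0.001, -0.984, 0.178], [-1.0, 0.0, -0.002]]
wrist_force: [0.6, 0.1, 1.2]
gripper_width: 0.152
```

```bash
python3 -c "
from h import *
d([.5238,-.3496,.0187],-100.2)"
```

```text
rot [-0.05 -0.11 -0.02] shift mm [-0.   1.3  0.7] | yaw -100.25 tcp [ 0.5247 -0.3484  0.0187] q1,q6 -18.9 98.6 w mm 13.2 F [0.6 0.1 1.2] t 30.52
```

>>> {"op": "move_arm", "data": {"increments": [0,0,0,0,0,0,0.024,0,0,0,0,0,0,0.024,0,0,0,0,0,0,0.024,0,0,0,-0.03,0,0,0.024,0,0,0,-0.07,0,0,0.024,0,0,0,-0.1,-0.01,0,0.05,-18.6,0,0,-0.1,-0.332,0.047,0.05,-18.6,0,0,-0.1,-0.332,0.047,0.05,-18.6,0,0,-0.1,-0.332,0.047,0.05,-18.6,0,0,-0.1,-0.332,0.047,0.05]}}

```text
time_s: 31.35
tcp_pos: [0.5311, -0.1704, 0.1181]
ee_rot: [[0.001, 0.147, -0.989], [0.0, -0.989, -0.147], [-1.0, 0.0, -0.001]]
wrist_force: [1.6, -0.4, -0.3]
gripper_width: 0.538
```

```bash
python3 - <<'E'
from h import *
d([.5375,-.013,.09],-81.6)
for n in('top','scene'):
    im=r.capture(n); C=cam(n)
    m,B=blobs(im,[112,100,50],[130,255,255],30)
    for b in B: print(n,b.mean(0).round(0),len(b),rect(C,b,0.007))
    if n=='top': save(im[130:270,220:470],'t3.png',3)
E
```

```text
rot [ 0.03 -0.03 -0.  ] shift mm [  28.1 -154.8  -29.4] | yaw -81.57 tcp [ 0.5311 -0.1704  0.1181] q1,q6 -1.1 99.6 w mm 46.8 F [ 1.6 -0.4 -0.3] t 31.35
top [371. 162.] 69 (array([ 656.4, -341.5]), array([22.3, 21.1]), 133.7)
top [239. 213.] 201 (array([535.8, -11.2]), array([106.2,  12.4]), 8.3)
top [378. 214.] 325 (array([ 525.1, -349. ]), array([113. ,  17.5]), 169.6)
top [248. 249.] 220 (array([449. , -33.4]), array([106.3,  11.8]), 167.7)
scene [356.  65.] 60 (array([ 82.4, 651.1]), array([116.8,  15.1]), 24.9)
scene [294. 211.] 52 (array([479.1, -42.5]), array([48.9, 11.5]), 167.8)
scene [315. 219.] 125 (array([538.8, -14.7]), array([106.9,  12.6]), 8.1)
scene [219. 282.] 219 (array([ 522.7, -349.3]), array([113. ,  14.9]), 169.9)
scene [251. 304.] 75 (array([ 631.3, -324.6]), array([24.6, 22.7]), 141.8)
```

View pics/t3.png

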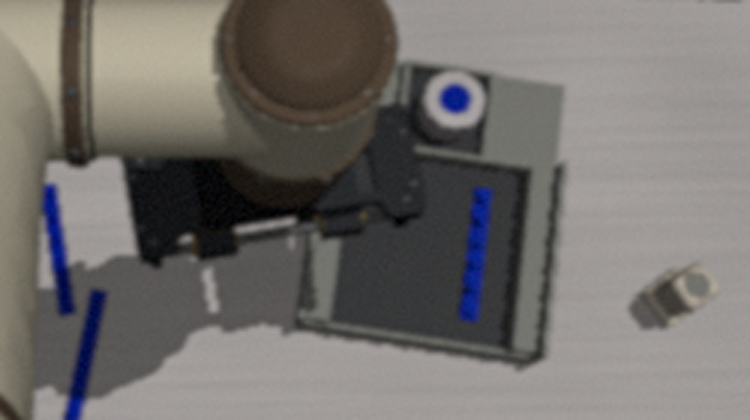

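Strip A lies flat in the bay at (475,255) in the crop. Now B.

>>> {"op": "move_arm", "data": {"increments": [0,0,0,0.02,-0.155,-0.0294,0.05,0,0,0,0.028,-0.155,-0.0294,0.05,0,0,0,0.028,-0.155,-0.0294,0.05,0,0,0,0.028,-0.155,-0.0294,0.05,0,0,0,0.028,-0.155,-0.0294,0.05,0,0,0,0.028,-0.155,-0.0294,0.045,0,0,0,0.028,-0.155,-0.0294,0.045]}}

```text
time_s: 32.03
tcp_pos: [0.5382, -0.0145, 0.0898]
ee_rot: [[-0.0, 0.145, -0.989], [-0.0, -0.989, -0.145], [-1.0, 0.0, 0.0]]
wrist_force: [-0.0, -0.0, -0.0]
gripper_width: 0.532
```

```bash
python3 -c "
from st import *
d([.537,-.013,.012],-81.6)
wstrips('w8.png')"
```

```text
rot [-0.05  0.01 -0.01] shift mm [77.8 -1.7  1. ] | yaw -81.65 tcp [ 0.5382 -0.0145  0.0898] q1,q6 15.7 82.6 w mm 46.3 F [-0. -0. -0.] t 32.03
w [280. 203.] 2341 (array([545.6, -10. ]), array([91.2, 12.2]), 8.5)
w [297. 318.] 574 (array([462.5, -34.6]), array([32. , 12.8]), 167.6)
```

View pics/w8.png

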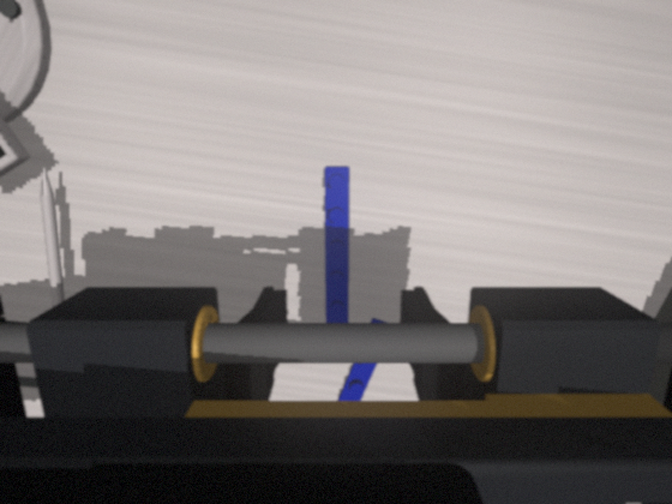

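>>> {"op": "move_arm", "data": {"increments": [0,0,0,0.03,-0.003,0,0.045,0,0,0,0.06,-0.003,0,0.04,0,0,0,0.072,-0.003,0,0.035,0,0,0,0.078,-0.003,0,0.035,0,0,0,0.078,-0.003,0,0.03,0,0,0,0.078,-0.003,0,0.005,0,0,0,0.078,-0.003,0,0.005,0,0,0,0.078,-0.003,0,0.005,0,0,0,0.078,-0.003,0,0.005,0,0,0,0.078,-0.003,0,0.005,0,0,0,0.078,-0.003,0,0.005]}}

```text
time_s: 33.0
tcp_pos: [0.5385, -0.0112, 0.0129]
ee_rot: [[0.002, 0.146, -0.989], [0.0, -0.989, -0.146], [-1.0, 0.0, -0.002]]
wrist_force: [-1.0, -2.0, 5.2]
gripper_width: 0.148
```

```bash
python3 -c "
from st import *
d([.5305,-.3122,.12],-100.2)"
```

```text
rot [ 1.858e+01 -1.200e-01  1.000e-02] shift mm [-107.1  296.7   51.6] | yaw -81.62 tcp [ 0.5385 -0.0112  0.0129] q1,q6 16.1 82.3 w mm 12.9 F [-1.  -2.   5.2] t 33.0
```

>>> {"op": "move_arm", "data": {"increments": [0,0,0,-0.04,0,0,0.005,0,0,0,-0.08,0.02,0.005,0.005,18.6,0,0,-0.107,0.297,0.0516,0.005,18.6,0,0,-0.107,0.297,0.0516,0.005,18.6,0,0,-0.107,0.297,0.0516,0.005,18.6,0,0,-0.107,0.297,0.0516,0.005,18.6,0,0,-0.107,0.297,0.0516,0.005,18.6,0,0,-0.107,0.297,0.0516,0.005,18.6,0,0,-0.107,0.297,0.0516,0.005,18.6,0,0,-0.107,0.297,0.0516,0.005,18.6,0,0,-0.107,0.297,0.0516,0.005,18.6,0,0,-0.107,0.297,0.0516,0.005]}}

```text
time_s: 34.0
tcp_pos: [0.5291, -0.3122, 0.1182]
ee_rot: [[-0.001, -0.179, -0.984], [0.001, -0.984, 0.179], [-1.0, -0.001, 0.001]]
wrist_force: [-0.3, -0.4, -1.1]
gripper_width: 0.156
```

```bash
python3 -c "
from ov import *
d([.5305,-.3122,.019],-100.2)
C=cam('wrist'); im=r.capture('wrist'); overlay('w9.png',(.5305,-.3122,-10.2),C,im,1.4)"
```

```text
rot [-0.09  0.07  0.04] shift mm [99.2 -0.2 -1.5] | yaw -100.29 tcp [ 0.5291 -0.3122  0.1182] q1,q6 -15.5 95.2 w mm 13.6 F [-0.3 -0.4 -1.1] t 34.0
```

View pics/w9.png

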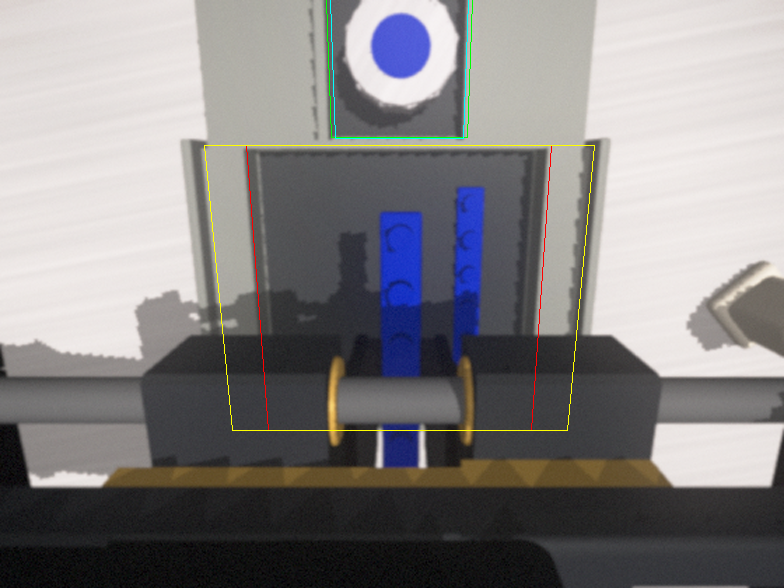

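Strip A lies at (468,270) and B is held at the bay's centre line; the overlay fits the ledges symmetrically. Lowering B.

>>> {"op": "move_arm", "data": {"increments": [0,0,0,0.035,0,-0.001,0.005,0,0,0,0.07,0,-0.001,0.005,0,0,0,0.088,0,-0.001,0.005,0,0,0,0.095,0,-0.001,0.005,0,0,0,0.098,0,-0.001,0.005,0,0,0,0.0995,0,-0.001,0.005,0,0,0,0.0995,0,-0.001,0.005,0,0,0,0.0995,0,-0.001,0.005]}}

```text
time_s: 34.72
tcp_pos: [0.5319, -0.3128, 0.0209]
ee_rot: [[0.003, -0.177, -0.984], [-0.001, -0.984, 0.177], [-1.0, 0.001, -0.003]]
wrist_force: [0.6, -0.1, -1.6]
gripper_width: 0.152
```

```bash
python3 -c "
from h import *
d([.450,-.0345,.12],-102.2)"
```

```text
rot [ 1.99 -0.18 -0.03] shift mm [ -99.6 -259.3  129.7] | yaw -100.21 tcp [ 0.5319 -0.3128  0.0209] q1,q6 -15.4 95.2 w mm 13.3 F [ 0.6 -0.1 -1.6] t 34.72
```

>>> {"op": "move_arm", "data": {"increments": [0,0,0,0.001,0,0,0.005,0,0,0,0.0018,0,0,0.005,0,0,0,0.0018,0,0,0.005,0,0,0,0.0018,0,0,0.024,0,0,0,0.0018,0,0,0.024,0,0,0,0.0018,0,0,0.024,0,0,0,-0.03,0,0,0.024,0,0,0,-0.07,0,0,0.024,2,0,0,-0.1,-0.02,0.005,0.045,2,0,0,-0.1,-0.259,0.13,0.045,2,0,0,-0.1,-0.259,0.13,0.045,2,0,0,-0.1,-0.259,0.13,0.045]}}

```text
time_s: 35.72
tcp_pos: [0.4914, -0.1718, 0.1195]
ee_rot: [[0.001, -0.214, -0.977], [0.0, -0.977, 0.214], [-1.0, -0.0, -0.001]]
wrist_force: [0.5, 0.0, -0.4]
gripper_width: 0.476
```

```bash
python3 - <<'E'
from h import *
d([.449,-.0345,.09],-102.2)
for n in('top','scene'):
    im=r.capture(n); C=cam(n)
    m,B=blobs(im,[112,100,50],[130,255,255],30)
    for b in B: print(n,b.mean(0).round(0),len(b),rect(C,b,0.007))
E
```

```text
rot [-0.16 -0.05  0.03] shift mm [  29.5 -125.1   70.8] | yaw -102.36 tcp [ 0.4914 -0.1718  0.1195] q1,q6 -1.4 79.1 w mm 41.4 F [ 0.5  0.  -0.4] t 35.72
top [371. 162.] 68 (array([ 656.4, -341.5]), array([22.3, 21.1]), 133.7)
top [364. 212.] 286 (array([ 530.9, -313.7]), array([112.7,  16.9]), 169.8)
top [378. 214.] 322 (array([ 525.1, -349.1]), array([113. ,  17.1]), 169.8)
top [248. 249.] 219 (array([449. , -33.3]), array([106.3,  11.9]), 167.8)
scene [356.  64.] 61 (array([ 82.4, 651.1]), array([116.8,  15.1]), 24.9)
scene [291. 208.] 79 (array([464.7, -39.5]), array([78.4, 11.3]), 167.8)
scene [231. 275.] 214 (array([ 527.9, -313.6]), array([111.7,  15.1]), 169.7)
scene [219. 282.] 219 (array([ 522.7, -349.3]), array([113. ,  14.9]), 169.9)
scene [251. 305.] 76 (array([ 631.4, -324.7]), array([24.7, 22.7]), 141.8)
```

A and B are both in the bay, parallel and 36 mm apart. Now C.

>>> {"op": "move_arm", "data": {"increments": [0,0,0,0.02,-0.125,0.071,0.045,0,0,0,0.0295,-0.125,0.071,0.045,0,0,0,0.0295,-0.125,0.071,0.045,0,0,0,0.0295,-0.125,0.071,0.045,0,0,0,0.0295,-0.125,0.071,0.045,0,0,0,0.0295,-0.125,0.071,0.045,0,0,0,0.0295,-0.125,0.071,0.045]}}

```text
time_s: 36.4
tcp_pos: [0.45, -0.036, 0.0899]
ee_rot: [[0.001, -0.212, -0.977], [-0.0, -0.977, 0.212], [-1.0, -0.0, -0.001]]
wrist_force: [-0.9, 0.4, 0.4]
gripper_width: 0.517
```

```bash
python3 -c "
from st import *
d([.449,-.0345,.012],-102.2)
wstrips('w10.png')"
```

```text
rot [-0.06 -0.04  0.  ] shift mm [77.9 -1.2  1.3] | yaw -102.26 tcp [ 0.45   -0.036   0.0899] q1,q6 16.2 61.6 w mm 45.0 F [-0.9  0.4  0.4] t 36.4
w [282. 203.] 2301 (array([457.8, -35.4]), array([90. , 12.4]), 167.8)
```

View pics/w10.png

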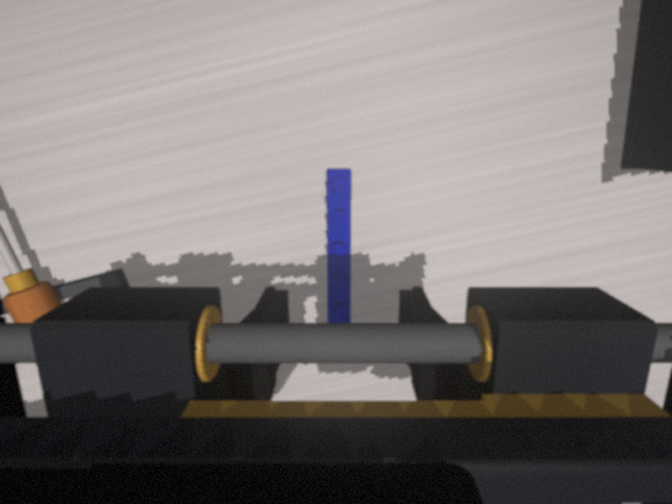

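>>> {"op": "move_arm", "data": {"increments": [0,0,0,0.03,-0.002,0.001,0.045,0,0,0,0.06,-0.002,0.001,0.04,0,0,0,0.072,-0.002,0.001,0.035,0,0,0,0.077,-0.002,0.001,0.035,0,0,0,0.077,-0.002,0.001,0.03,0,0,0,0.077,-0.002,0.001,0.005,0,0,0,0.077,-0.002,0.001,0.005,0,0,0,0.077,-0.002,0.001,0.005,0,0,0,0.077,-0.002,0.001,0.005,0,0,0,0.077,-0.002,0.001,0.005,0,0,0,0.077,-0.002,0.001,0.005]}}

```text
time_s: 37.37
tcp_pos: [0.4495, -0.0334, 0.0137]
ee_rot: [[0.002, -0.212, -0.977], [0.0, -0.977, 0.212], [-1.0, -0.001, -0.002]]
wrist_force: [-0.1, -1.4, 5.9]
gripper_width: 0.149
```

```bash
python3 -c "
from st import *
d([.5372,-.2748,.12],-100.2)"
```

```text
rot [-2.02 -0.12  0.04] shift mm [-106.2  217.3 -137. ] | yaw -102.22 tcp [ 0.4495 -0.0334  0.0137] q1,q6 16.5 61.2 w mm 13.0 F [-0.1 -1.4  5.9] t 37.37
```

>>> {"op": "move_arm", "data": {"increments": [0,0,0,-0.04,0,0,0.005,0,0,0,-0.08,0.02,-0.005,0.005,-2,0,0,-0.106,0.217,-0.137,0.005,-2,0,0,-0.106,0.217,-0.137,0.005,-2,0,0,-0.106,0.217,-0.137,0.005,-2,0,0,-0.106,0.217,-0.137,0.005,-2,0,0,-0.106,0.217,-0.137,0.005,-2,0,0,-0.106,0.217,-0.137,0.005,-2,0,0,-0.106,0.217,-0.137,0.005,-2,0,0,-0.106,0.217,-0.137,0.005,-2,0,0,-0.106,0.217,-0.137,0.005]}}

```text
time_s: 38.28
tcp_pos: [0.5355, -0.2741, 0.118]
ee_rot: [[-0.002, -0.179, -0.984], [0.001, -0.984, 0.179], [-1.0, -0.001, 0.002]]
wrist_force: [0.3, 0.8, -0.2]
gripper_width: 0.15
```

```bash
python3 -c "
from ov import *
d([.5372,-.2748,.019],-100.2)
C=cam('wrist'); im=r.capture('wrist'); overlay('w11.png',(.5305,-.3122,-10.2),C,im,1.4)"
```

```text
rot [-0.09  0.11  0.04] shift mm [99.   0.5 -2. ] | yaw -100.29 tcp [ 0.5355 -0.2741  0.118 ] q1,q6 -11.7 91.5 w mm 13.0 F [ 0.3  0.8 -0.2] t 38.28
```

View pics/w11.png

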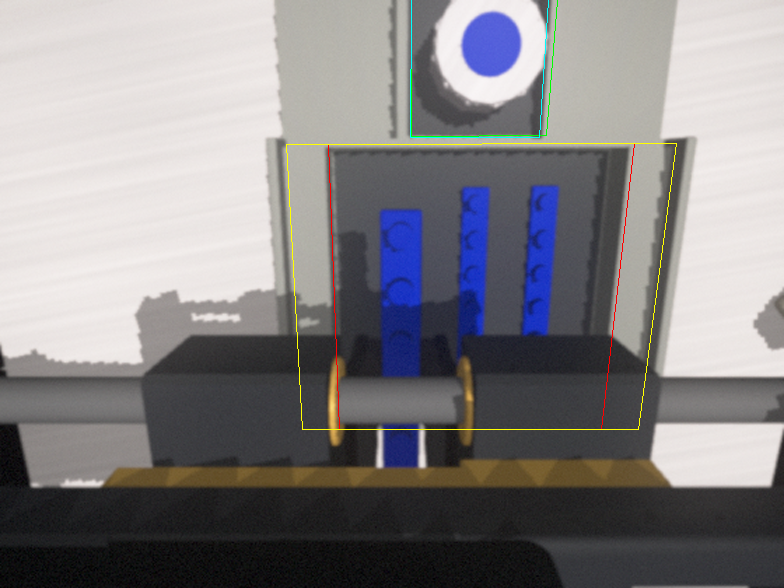

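>>> {"op": "move_arm", "data": {"increments": [0,0,0,0.035,0,-0.001,0.005,0,0,0,0.07,0,-0.001,0.005,0,0,0,0.088,0,-0.001,0.005,0,0,0,0.095,0,-0.001,0.005,0,0,0,0.098,0,-0.001,0.005,0,0,0,0.0995,0,-0.001,0.005,0,0,0,0.1005,0,-0.001,0.005,0,0,0,0.1005,0,-0.001,0.005]}}

```text
time_s: 39.0
tcp_pos: [0.5388, -0.2748, 0.0198]
ee_rot: [[0.003, -0.177, -0.984], [-0.001, -0.984, 0.177], [-1.0, 0.0, -0.004]]
wrist_force: [0.1, 0.4, 0.2]
gripper_width: 0.153
```

```bash
python3 -c "
from h import *
d([.633,.2055,.14],-52.8)"
```

```text
rot [-47.41  -0.18  -0.1 ] shift mm [-120.3 -489.4   -8. ] | yaw -100.21 tcp [ 0.5388 -0.2748  0.0198] q1,q6 -11.7 91.5 w mm 13.3 F [0.1 0.4 0.2] t 39.0
```

>>> {"op": "move_arm", "data": {"increments": [0,0,0,0.001,0,0,0.005,0,0,0,0.001,0,0,0.005,0,0,0,0.001,0,0,0.024,0,0,0,0.001,0,0,0.024,0,0,0,0.001,0,0,0.024,0,0,0,-0.03,0,0,0.024,0,0,0,-0.07,0,0,0.024,133,0,0,-0.12,-0.03,0,0.087,133,0,0,-0.12,-0.489,-0.008,0.087,133,0,0,-0.12,-0.489,-0.008,0.087,133,0,0,-0.12,-0.489,-0.008,0.087,133,0,0,-0.12,-0.489,-0.008,0.087]}}

```text
time_s: 40.0
tcp_pos: [0.5718, -0.1008, 0.1292]
ee_rot: [[0.001, -0.699, -0.715], [0.0, -0.715, 0.699], [-1.0, -0.001, -0.001]]
wrist_force: [1.3, 0.6, -0.1]
gripper_width: 0.571
```

```bash
python3 -c "
from h import *
d([.633,.2055,.145],127.2)
C=cam('top');im=r.capture('top'); save(im[130:270,300:470],'t4.png',4)
m,B=blobs(im,[112,100,50],[130,255,255],30)
for b in B: print(b.mean(0).round(0),len(b),rect(C,b,0.012))
"
```

```text
rot [9.844e+01 2.000e-02 7.000e-02] shift mm [ -15.7 -261.8  170.4] | yaw -134.36 tcp [ 0.5718 -0.1008  0.1292] q1,q6 6.0 39.7 w mm 49.7 F [ 1.3  0.6 -0.1] t 40.0
[371. 162.] 68 (array([ 654.7, -340.4]), array([22.1, 21. ]), 133.7)
[347. 209.] 326 (array([ 537.7, -274.7]), array([113.1,  17.5]), 169.8)
[363. 212.] 323 (array([ 530. , -312.4]), array([112.2,  17.3]), 169.4)
[378. 214.] 322 (array([ 524.1, -347.6]), array([112.5,  17.5]), 169.8)
```

View pics/t4.png

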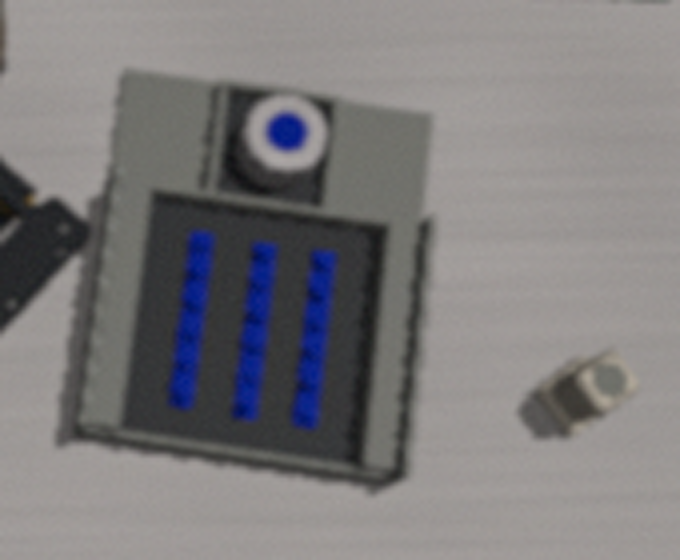

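The top view shows all three strips flat, parallel and apart on the bay floor, and the cap in the pocket. Now the clamp bar.

>>> {"op": "move_arm", "data": {"increments": [98.4,0,0,-0.016,-0.262,0.17,0.087,98.4,0,0,-0.016,-0.262,0.17,0.087,98.4,0,0,-0.016,-0.262,0.17,0.087,98.4,0,0,-0.016,-0.262,0.17,0.087,98.4,0,0,-0.016,-0.262,0.17,0.087,98.4,0,0,-0.016,-0.262,0.17,0.087,98.4,0,0,-0.016,-0.262,0.17,0.087,98.4,0,0,-0.016,-0.262,0.17,0.087,98.4,0,0,-0.016,-0.262,0.17,0.087,98.4,0,0,-0.016,-0.262,0.17,0.087,98.4,0,0,-0.016,-0.262,0.17,0.087,98.4,0,0,-0.016,-0.262,0.17,0.087]}}

```text
time_s: 41.05
tcp_pos: [0.6313, 0.2046, 0.1443]
ee_rot: [[-0.0, -0.778, 0.629], [-0.0, 0.629, 0.778], [-1.0, 0.0, -0.0]]
wrist_force: [-0.8, -0.1, 0.6]
gripper_width: 1.0
```

```bash
python3 -c "
from h import *
d([.6325,.2062,.145],127.2)
"
```

```text
rot [ 1.385e+01 -2.000e-02 -1.000e-02] shift mm [-0.7  0.   2. ] | yaw 141.05 tcp [0.6313 0.2046 0.1443] q1,q6 31.9 -70.8 w mm 87.0 F [-0.8 -0.1  0.6] t 41.05
```

>>> {"op": "move_arm", "data": {"increments": [13.85,0,0,0,0,0.002,0.087,13.85,0,0,0,0,0.002,0.087,13.85,0,0,0,0,0.002,0.087]}}

```text
time_s: 41.3
tcp_pos: [0.6326, 0.2058, 0.1444]
ee_rot: [[-0.0, -0.607, 0.794], [-0.0, 0.794, 0.607], [-1.0, 0.0, -0.0]]
wrist_force: [-0.6, 0.7, 1.0]
gripper_width: 1.0
```

```bash
python3 - <<'E'
from h import *
d([.6325,.2062,.046],127.2)
C=cam('wrist'); im=r.capture('wrist').copy()
s=1.4; I=cv2.resize(im[:,:,::-1],None,fx=s,fy=s,interpolation=cv2.INTER_CUBIC)
a=np.radians(37.2);R=np.array([[np.cos(a),-np.sin(a)],[np.sin(a),np.cos(a)]])
for L in([(.029,.027),(.029,-.027),(-.029,-.027),(-.029,.027)],[(.084,.018),(.084,-.018),(-.084,-.018),(-.084,.018)]):
    q=((w2p(C,[[*(R@np.array(p)+[.6325,.2062]),.046] for p in L])+.5)*s).astype(int); cv2.polylines(I,[q],True,(0,0,255),1)
cv2.imwrite('pics/w12.png',I)
E
```

```text
rot [ 0.21 -0.02 -0.01] shift mm [98.4  0.3  0.2] | yaw 127.41 tcp [0.6326 0.2058 0.1444] q1,q6 31.9 -84.5 w mm 87.0 F [-0.6  0.7  1. ] t 41.3
```

View pics/w12.png

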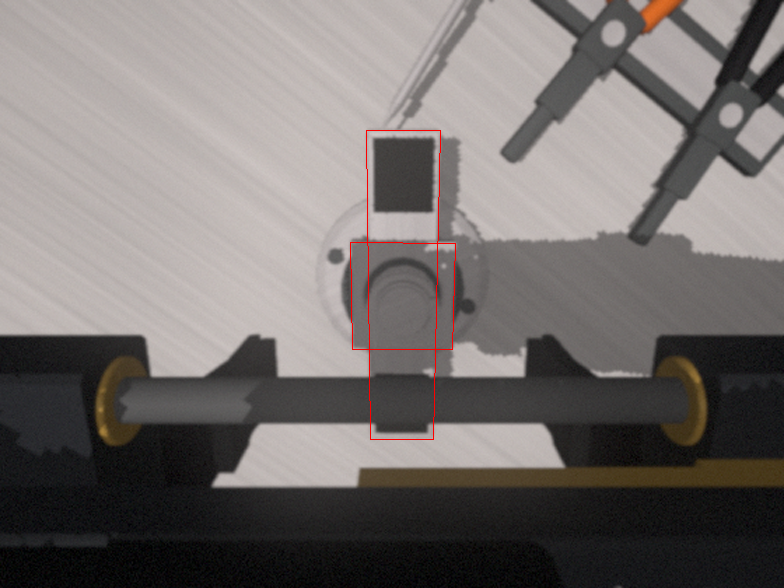

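The projected bar outline matches the bar in the wrist view (hub square at 350–456 × 242–350). Lowering over it with the jaws across the hub.

>>> {"op": "move_arm", "data": {"increments": [0,0,0,0.035,0,0,0.087,0,0,0,0.07,0,0,0.087,0,0,0,0.088,0,0,0.087,0,0,0,0.094,0,0,0.08,0,0,0,0.096,0,0,0.075,0,0,0,0.096,0,0,0.07,0,0,0,0.096,0,0,0.065]}}

```text
time_s: 41.93
tcp_pos: [0.6338, 0.2065, 0.0505]
ee_rot: [[0.003, -0.61, 0.792], [0.001, 0.792, 0.61], [-1.0, -0.001, 0.003]]
wrist_force: [0.7, -0.8, -0.0]
gripper_width: 0.807
```

```bash
python3 -c "
from h import *
d([.6325,.2062,.0465],127.2)"
```

```text
rot [0.39 0.19 0.05] shift mm [ 4.   0.6 -1.2] | yaw 127.59 tcp [0.6338 0.2065 0.0505] q1,q6 31.9 -84.4 w mm 70.2 F [ 0.7 -0.8 -0. ] t 41.93
```

>>> {"op": "move_arm", "data": {"increments": [0.2,0,0,0.0015,0,0,0.06,0.2,0,0,0.0015,0,0,0.04,0.2,0,0,0.0015,0,0,0.04,0.2,0,0,0.0015,0,0,0.04,0.2,0,0,0.0015,0,0,0.04,0.2,0,0,0.0015,0,0,0.04]}}

```text
time_s: 42.43
tcp_pos: [0.6329, 0.2063, 0.0482]
ee_rot: [[0.001, -0.607, 0.795], [0.001, 0.795, 0.607], [-1.0, -0.0, 0.001]]
wrist_force: [-2.0, 0.6, 5.2]
gripper_width: 0.614
```

```bash
python3 -c "
from h import *
d([.6325,.2062,.0465],127.2)"
```

```text
rot [0.14 0.07 0.02] shift mm [ 1.7  0.2 -0.4] | yaw 127.34 tcp [0.6329 0.2063 0.0482] q1,q6 31.9 -84.6 w mm 53.4 F [-2.   0.6  5.2] t 42.43
```

>>> {"op": "move_arm", "data": {"increments": [0,0,0,-0.005,0,0,0.04,0,0,0,-0.012,0,0,0.04,0,0,0,-0.022,0,0,0.04,0,0,0,-0.034,0,0,0.04,0,0,0,-0.048,0,0,0.04,0,0,0,-0.065,0,0,0.04,0,0,0,-0.08,0,0,0.04]}}

```text
time_s: 43.02
tcp_pos: [0.6328, 0.2059, 0.1292]
ee_rot: [[0.001, -0.606, 0.795], [0.0, 0.795, 0.606], [-1.0, -0.0, 0.001]]
wrist_force: [0.2, 0.1, -2.8]
gripper_width: 0.614
```

```bash
python3 -c "
from h import *
d([.55,-.25,.13],169.8)
save(r.capture('scene')[100:300,250:500],'s4.png',3)
im=r.capture('wrist'); save(im,'w13.png',1.2)
a=np.radians(-10.2);R=np.array([[np.cos(a),-np.sin(a)],[np.sin(a),np.cos(a)]])
print('bar',R@[-.037,0]+[.5305,-.3122],'pl',R@[.037,0]+[.5305,-.3122])
"
```

```text
rot [-4.247e+01  5.000e-02  4.000e-02] shift mm [  -1.1 -312.3 -342.3] | yaw 127.33 tcp [0.6328 0.2059 0.1292] q1,q6 31.9 -84.6 w mm 53.4 F [ 0.2  0.1 -2.8] t 43.02
bar [ 0.49408476 -0.30564786] pl [ 0.56691524 -0.31875214]
```

View pics/s4.png

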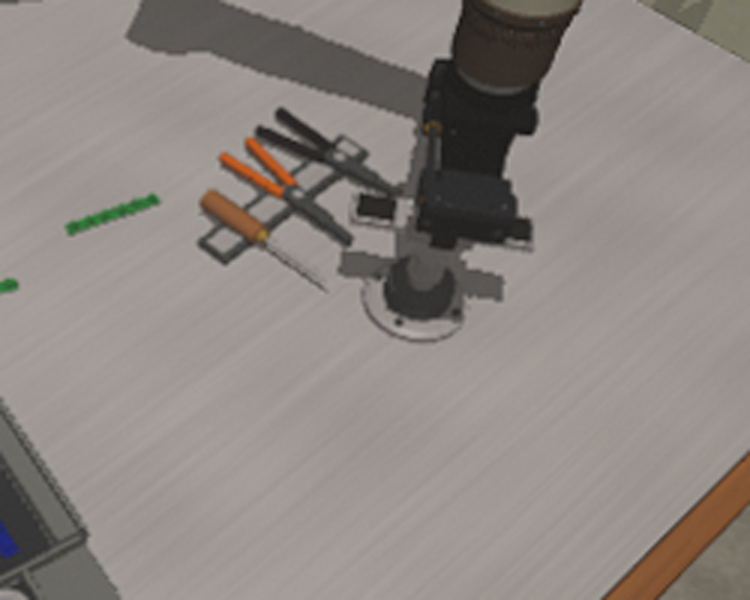

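View pics/w13.png

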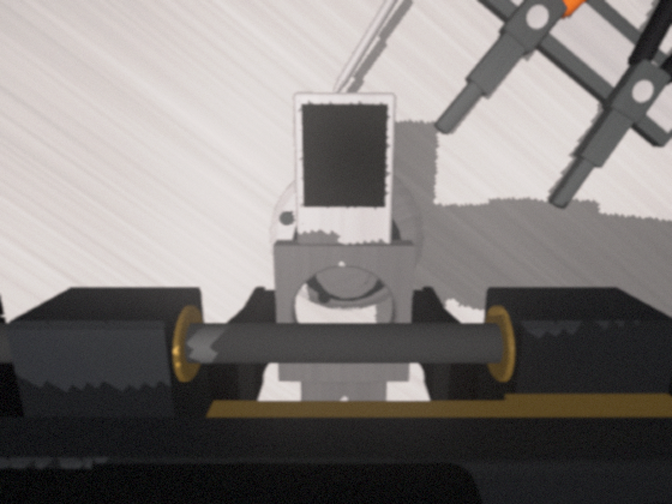

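The bar is clear of the post and level, and its force reading (−2.8 N) matches its weight. Carry it to the tray.

```bash
python3 -c "
from h import *
d([.4941,-.3056,.13],169.8)
"
```

```text
rot [-42.44   0.38   0.26] shift mm [  -1.1 -322.  -422.6] | yaw 127.36 tcp [0.6346 0.2068 0.1316] q1,q6 31.9 -84.6 w mm 53.0 F [ 0.6 -0.2 -1.6] t 43.12
```

>>> {"op": "move_arm", "data": {"increments": [-42.6,0,0,0,-0.322,-0.422,0.04,-42.6,0,0,0,-0.322,-0.422,0.04,-42.6,0,0,0,-0.322,-0.422,0.04,-42.6,0,0,0,-0.322,-0.422,0.04,-42.6,0,0,0,-0.322,-0.422,0.04,-42.6,0,0,0,-0.322,-0.422,0.04,-42.6,0,0,0,-0.322,-0.422,0.04,-42.6,0,0,0,-0.322,-0.422,0.04,-42.6,0,0,0,-0.322,-0.422,0.04,-42.6,0,0,0,-0.322,-0.422,0.04,-42.6,0,0,0,-0.322,-0.422,0.04,-42.6,0,0,0,-0.322,-0.422,0.04]}}

```text
time_s: 44.12
tcp_pos: [0.4995, -0.2765, 0.1269]
ee_rot: [[-0.001, -0.985, 0.175], [0.0, 0.175, 0.985], [-1.0, 0.001, 0.0]]
wrist_force: [1.4, 0.4, -2.4]
gripper_width: 0.617
```

```bash
python3 -c "
from h import *
d([.4941,-.3056,.13],169.8)
"
```

```text
rot [ 0.13  0.02 -0.03] shift mm [ -3.1   0.2 -29.6] | yaw 169.93 tcp [ 0.4995 -0.2765  0.1269] q1,q6 -12.7 2.7 w mm 53.7 F [ 1.4  0.4 -2.4] t 44.12
```

>>> {"op": "move_arm", "data": {"increments": [0,0,0,0,0,-0.0296,0.04,0,0,0,0.02,0,-0.0296,0.04,0,0,0,0.04,0,-0.0296,0.04,0,0,0,0.05,0,-0.0296,0.04,0,0,0,0.05,0,-0.0296,0.04,0,0,0,0.05,0,-0.0296,0.04]}}

```text
time_s: 44.62
tcp_pos: [0.4954, -0.3038, 0.0768]
ee_rot: [[-0.001, -0.985, 0.174], [0.0, 0.174, 0.985], [-1.0, 0.001, -0.0]]
wrist_force: [0.1, -0.1, -1.6]
gripper_width: 0.613
```

```bash
python3 -c "
from ov import *
d([.4941,-.3056,.0405],169.8)
C=cam('wrist'); im=r.capture('wrist'); overlay('w14.png',(.5305,-.3122,-10.2),C,im,1.4)
C=cam('top'); im=r.capture('top'); overlay('t5.png',(.5305,-.3122,-10.2),C,im,1.4)"
```

```text
rot [ 0.17 -0.01 -0.08] shift mm [36.3  0.9 -2. ] | yaw 169.97 tcp [ 0.4954 -0.3038  0.0768] q1,q6 -15.5 5.5 w mm 53.4 F [ 0.1 -0.1 -1.6] t 44.62
```

View pics/w14.png

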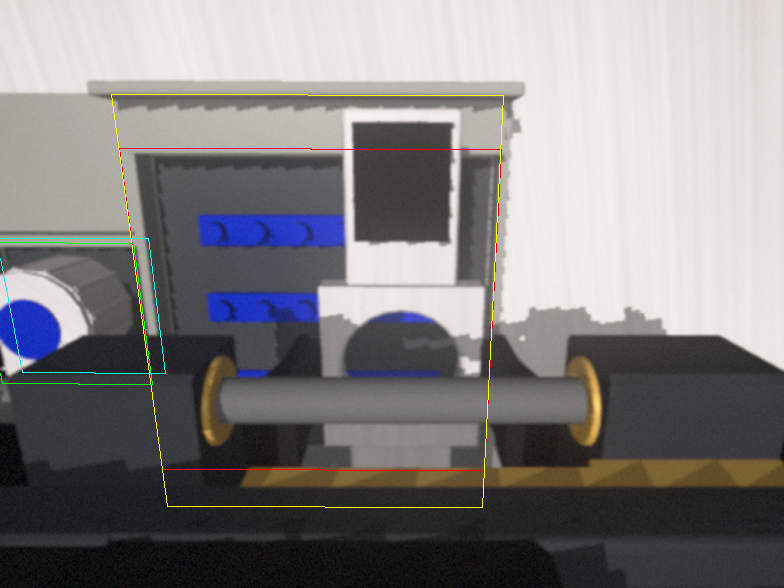

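>>> {"op": "move_arm", "data": {"increments": [0,0,0,0.015,0,-0.002,0.04,0,0,0,0.026,0,-0.002,0.04,0,0,0,0.031,0,-0.002,0.04,0,0,0,0.034,0,-0.002,0.04,0,0,0,0.035,0,-0.002,0.04,0,0,0,0.035,0,-0.002,0.04]}}

```text
time_s: 45.22
tcp_pos: [0.4954, -0.3059, 0.0423]
ee_rot: [[0.0, -0.985, 0.175], [-0.0, 0.175, 0.985], [-1.0, -0.0, -0.0]]
wrist_force: [-0.9, -0.5, -2.4]
gripper_width: 0.612
```

```bash
python3 -c "
from h import *
d([.4941,-.3056,.0405],169.8)"
```

```text
rot [ 0.15 -0.01  0.01] shift mm [1.8 1.4 0.1] | yaw 169.95 tcp [ 0.4954 -0.3059  0.0423] q1,q6 -15.8 5.7 w mm 53.2 F [-0.9 -0.5 -2.4] t 45.22
```

>>> {"op": "move_arm", "data": {"increments": [0,0,0,0.001,0,0,0.04,0,0,0,0.002,0,0,0.04,0,0,0,0.002,0,0,0.04]}}

```text
time_s: 45.47
tcp_pos: [0.4953, -0.306, 0.0404]
ee_rot: [[0.0, -0.985, 0.175], [-0.0, 0.175, 0.985], [-1.0, -0.0, -0.0]]
wrist_force: [0.0, -0.4, -2.2]
gripper_width: 0.616
```

>>> {"op": "move_arm", "data": {"increments": [0,0,0,0.001,0,0,0.04,0,0,0,0.001,0,0,0.04]}}

```text
time_s: 45.63
tcp_pos: [0.4954, -0.306, 0.0402]
ee_rot: [[0.0, -0.985, 0.175], [-0.0, 0.175, 0.985], [-1.0, -0.0, -0.0]]
wrist_force: [-1.1, 1.5, 3.4]
gripper_width: 0.612
```

>>> {"op": "move_arm", "data": {"increments": [0,0,0,0,0,0,0.07,0,0,0,0,0,0,0.07,0,0,0,0,0,0,0.07,0,0,0,0,0,0,0.07,0,0,0,-0.02,0,0,0.07,0,0,0,-0.06,0,0,0.07,0,0,0,-0.1,0,0,0.06,0,0,0,-0.1,0,0,0.06]}}

```text
time_s: 46.3
tcp_pos: [0.5001, -0.3084, 0.1478]
ee_rot: [[0.015, -0.985, 0.173], [-0.008, 0.173, 0.985], [-1.0, -0.016, -0.005]]
wrist_force: [0.3, -0.2, 1.5]
gripper_width: 0.731
```

```bash
python3 -c "
from ov import *
d([.462,.2095,.13],88.6)
C=cam('wrist'); im=r.capture('wrist'); overlay('w15.png',(.5305,-.3122,-10.2),C,im,1.4)"
```

```text
rot [81.45  0.42  0.95] shift mm [ 13.3 127.3 503.6] | yaw 170.05 tcp [ 0.5001 -0.3084  0.1478] q1,q6 -15.8 5.7 w mm 63.6 F [ 0.3 -0.2  1.5] t 46.3
```

View pics/w15.png

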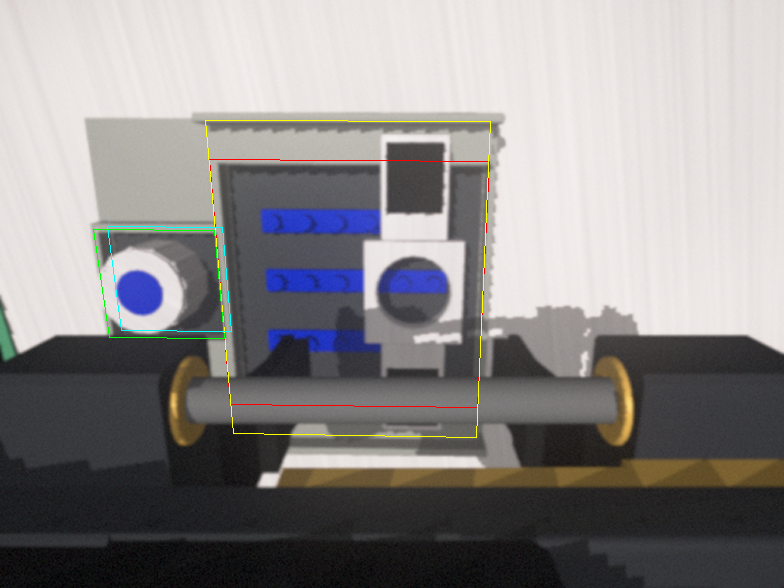

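The bar spans both ledges, with its +y end at (415,150) on the ledge; cap and strips are unchanged. Next, the orange pliers, the middle tool on the magnet strip.

>>> {"op": "move_arm", "data": {"increments": [81.4,0,0,0,0.127,0.503,0.05,81.4,0,0,0,0.127,0.503,0.05,81.4,0,0,0,0.127,0.503,0.05,81.4,0,0,0,0.127,0.503,0.05,81.4,0,0,0,0.127,0.503,0.05,81.4,0,0,0,0.127,0.503,0.05,81.4,0,0,0,0.127,0.503,0.05,81.4,0,0,0,0.127,0.503,0.05,81.4,0,0,0,0.127,0.503,0.05,81.4,0,0,0,0.127,0.503,0.05,81.4,0,0,0,0.127,0.503,0.05,81.4,0,0,0,0.127,0.503,0.05]}}

```text
time_s: 47.35
tcp_pos: [0.464, 0.1323, 0.1386]
ee_rot: [[-0.001, -0.077, 0.997], [-0.0, 0.997, 0.077], [-1.0, -0.0, -0.001]]
wrist_force: [1.7, 0.0, 0.2]
gripper_width: 0.579
```

```bash
python3 -c "
from ov import *
d([.44,.2095,.13],88.6)"
```

```text
rot [ 5.83 -0.05  0.02] shift mm [  8.6  78.8 -18. ] | yaw 94.43 tcp [0.464  0.1323 0.1386] q1,q6 35.3 -120.8 w mm 50.3 F [1.7 0.  0.2] t 47.35
```

>>> {"op": "move_arm", "data": {"increments": [5.8,0,0,0,0.0785,0.017,0.05,5.8,0,0,0,0.0785,0.017,0.05,5.8,0,0,0,0.0785,0.017,0.05,5.8,0,0,0,0.0785,0.017,0.05,5.8,0,0,0,0.0785,0.017,0.05]}}

```text
time_s: 47.77
tcp_pos: [0.4746, 0.2102, 0.1382]
ee_rot: [[-0.002, 0.018, 1.0], [-0.001, 1.0, -0.018], [-1.0, -0.001, -0.002]]
wrist_force: [-1.1, -0.8, 0.5]
gripper_width: 0.577
```

```bash
python3 -c "
from ov import *
d([.462,.2095,.12],88.6)
C=cam('wrist'); im=r.capture('wrist'); save(im,'w16.png',1.4)
m,B=blobs(im,[3,150,80],[14,255,255],100)
for b in B: print(b.mean(0).round(0),len(b),rect(C,b,.016))
print(w2p(C,[[.462,.2095,.022]])*1.4)
print(p2w(C,np.array([[398,300]])/1.4,.022))
"
```

```text
rot [ 0.37 -0.11  0.08] shift mm [ 18.2  -0.9 -12.5] | yaw 88.97 tcp [0.4746 0.2102 0.1382] q1,q6 41.8 -132.8 w mm 50.2 F [-1.1 -0.8  0.5] t 47.77
[269. 113.] 1308 (array([406.6, 197.6]), array([84.5,  9.6]), 6.1)
[308. 114.] 1404 (array([407.5, 227.2]), array([85.3,  9.9]), 170.6)
[[400.15005732 265.91808781]]
[[0.48161638 0.20793722 0.022     ]]
```

View pics/w16.png

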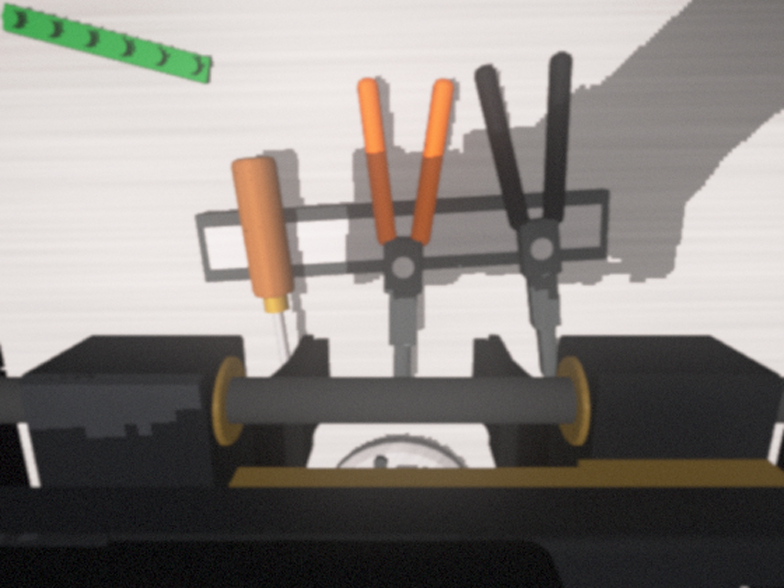

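The orange pliers' joint is at (403,266), with the awl to the left at (262,230) and the black pliers to the right at (541,248). Handle axes and joint agree on a grip point of (0.462, 0.211), axis −1.6°.

>>> {"op": "move_arm", "data": {"increments": [0.5,0,0,0.02,0.0007,-0.0125,0.05,0.5,0,0,0.05,0.0007,-0.0125,0.05,0.5,0,0,0.08,0.0007,-0.0125,0.05,0.5,0,0,0.1,0.0007,-0.0125,0.05,0.5,0,0,0.109,0.0007,-0.0125,0.045,0.5,0,0,0.112,0.0007,-0.0125,0.04,0.5,0,0,0.112,0.0007,-0.0125,0.04]}}

```text
time_s: 48.4
tcp_pos: [0.463, 0.2107, 0.0272]
ee_rot: [[-0.0, 0.028, 1.0], [-0.001, 1.0, -0.028], [-1.0, -0.001, -0.0]]
wrist_force: [0.3, -0.0, -0.1]
gripper_width: 0.481
```

```bash
python3 -c "
from ov import *
d([.462,.2108,.024],88.35)"
```

```text
rot [ 0.04 -0.02  0.04] shift mm [ 3.2  0.1 -1. ] | yaw 88.39 tcp [0.463  0.2107 0.0272] q1,q6 42.8 -134.4 w mm 41.8 F [ 0.3 -0.  -0.1] t 48.4
```

>>> {"op": "move_arm", "data": {"increments": [0,0,0,0.002,0,-0.0007,0.04,0,0,0,0.003,0,-0.0007,0.035,0,0,0,0.003,0,-0.0007,0.01,0,0,0,0.003,0,-0.0007,0.01,0,0,0,0.003,0,-0.0007,0.01,0,0,0,0.003,0,-0.0007,0.01,0,0,0,0.003,0,-0.0007,0.01,0,0,0,0.003,0,-0.0007,0.01]}}

```text
time_s: 49.07
tcp_pos: [0.4624, 0.2117, 0.0248]
ee_rot: [[0.001, 0.027, 1.0], [0.0, 1.0, -0.027], [-1.0, 0.0, 0.001]]
wrist_force: [-0.9, 0.1, 5.0]
gripper_width: 0.245
```

```bash
python3 -c "
from ov import *
d([.462,.2108,.024],88.35)"
```

```text
rot [ 0.11  0.04 -0.03] shift mm [ 0.8 -0.9 -0.4] | yaw 88.46 tcp [0.4624 0.2117 0.0248] q1,q6 42.9 -134.5 w mm 21.3 F [-0.9  0.1  5. ] t 49.07
```

>>> {"op": "move_arm", "data": {"increments": [0,0,0,-0.01,0,0,0.01,0,0,0,-0.03,0,0,0.01,0,0,0,-0.06,0,0,0.01,0,0,0,-0.1,0,0,0.01,0,0,0,-0.115,0,0,0.01,0,0,0,-0.115,0,0,0.01]}}

```text
time_s: 49.57
tcp_pos: [0.4642, 0.2131, 0.144]
ee_rot: [[0.008, 0.026, 1.0], [0.006, 1.0, -0.027], [-1.0, 0.006, 0.007]]
wrist_force: [0.3, -0.1, -2.0]
gripper_width: 0.241
```

```bash
python3 -c "
from ov import *
d([.5685,-.3099,.14],169.8)
im=r.capture('wrist'); save(im,'w17.png',1.2)
save(r.capture('scene')[100:300,250:500],'s5.png',3)"
```

```text
rot [-8.132e+01  6.000e-01  1.000e-02] shift mm [   1.6 -520.1  118. ] | yaw 88.48 tcp [0.4642 0.2131 0.144 ] q1,q6 42.9 -134.5 w mm 21.0 F [ 0.3 -0.1 -2. ] t 49.57
```

View pics/w17.png

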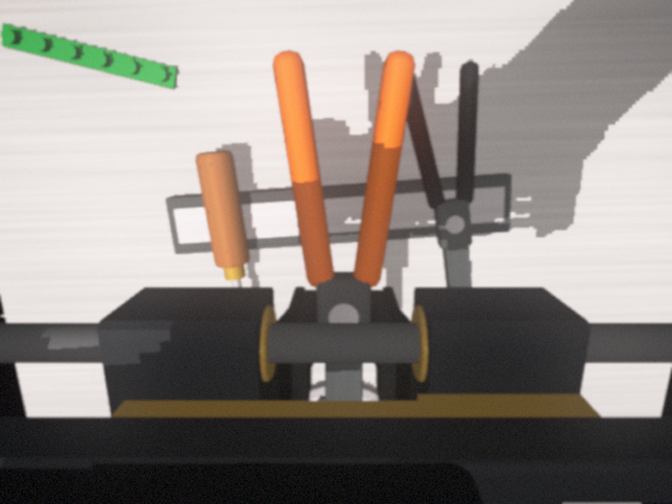

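View pics/s5.png

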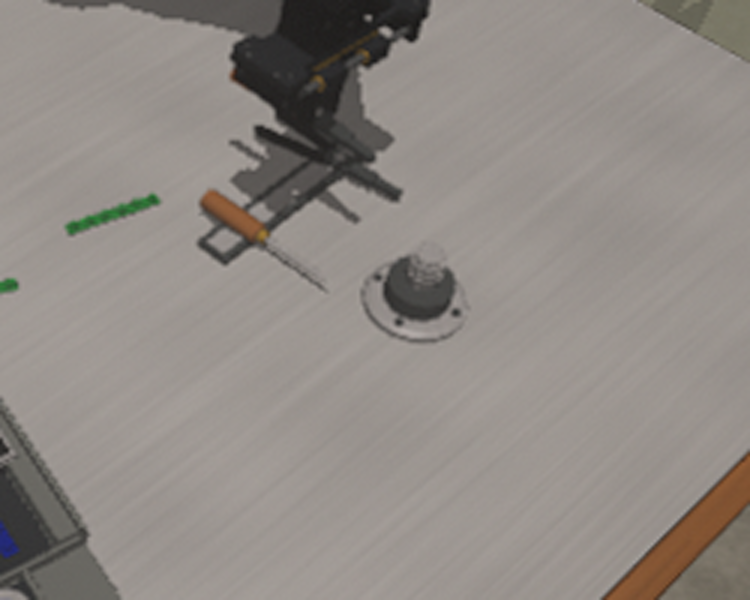

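Pliers held level; awl and black pliers undisturbed. Carry them to the tray.

>>> {"op": "move_arm", "data": {"increments": [-81.4,0,0,0,-0.52,0.118,0.01,-81.4,0,0,0,-0.52,0.118,0.01,-81.4,0,0,0,-0.52,0.118,0.01,-81.4,0,0,0,-0.52,0.118,0.01,-81.4,0,0,0,-0.52,0.118,0.01,-81.4,0,0,0,-0.52,0.118,0.01,-81.4,0,0,0,-0.52,0.118,0.01,-81.4,0,0,0,-0.52,0.118,0.01,-81.4,0,0,0,-0.52,0.118,0.01,-81.4,0,0,0,-0.52,0.118,0.01,-81.4,0,0,0,-0.52,0.118,0.01,-81.4,0,0,0,-0.52,0.118,0.01]}}

```text
time_s: 50.67
tcp_pos: [0.548, -0.2259, 0.1366]
ee_rot: [[-0.005, -0.967, 0.255], [0.001, 0.255, 0.967], [-1.0, 0.005, -0.0]]
wrist_force: [0.3, 1.2, -1.2]
gripper_width: 0.246
```

```bash
python3 -c "
from ov import *
d([.5685,-.3099,.14],169.8)"
```

```text
rot [-4.57  0.01 -0.31] shift mm [ -3.6 -41.2 -76. ] | yaw 165.23 tcp [ 0.548  -0.2259  0.1366] q1,q6 -6.8 -8.0 w mm 21.4 F [ 0.3  1.2 -1.2] t 50.67
```

>>> {"op": "move_arm", "data": {"increments": [-4.5,0,0,0,-0.0412,-0.076,0.01,-4.5,0,0,0,-0.0412,-0.076,0.01,-4.5,0,0,0.01,-0.0412,-0.076,0.01,-4.5,0,0,0.03,-0.0412,-0.076,0.01,-4.5,0,0,0.05,-0.0412,-0.076,0.01,-4.5,0,0,0.05,-0.0412,-0.076,0.01,-4.5,0,0,0.05,-0.0412,-0.076,0.01,-4.5,0,0,0.05,-0.0412,-0.076,0.01]}}

```text
time_s: 51.33
tcp_pos: [0.5696, -0.3085, 0.0891]
ee_rot: [[-0.001, -0.983, 0.183], [-0.0, 0.183, 0.983], [-1.0, 0.001, -0.0]]
wrist_force: [0.8, 0.7, -1.0]
gripper_width: 0.245
```

```bash
python3 - <<'E'
from ov import *
d([.5685,-.3099,.0435],169.8)
C=cam('wrist'); im=r.capture('wrist'); overlay('w18.png',(.5305,-.3122,-10.2),C,im,1.4)
im=r.capture('top'); save(im[110:290,280:480],'t6.png',3.3)
im=r.capture('scene'); save(im[215:355,170:310],'s6.png',4.2)
E
```

```text
rot [-0.34 -0.02 -0.05] shift mm [45.6  0.8 -1.6] | yaw 169.46 tcp [ 0.5696 -0.3085  0.0891] q1,q6 -14.1 3.6 w mm 21.3 F [ 0.8  0.7 -1. ] t 51.33
```

View pics/w18.png

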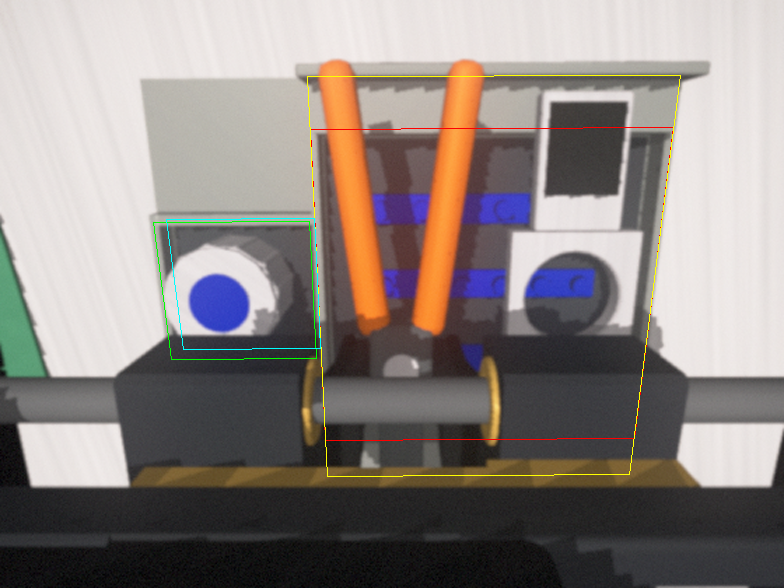

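View pics/s6.png

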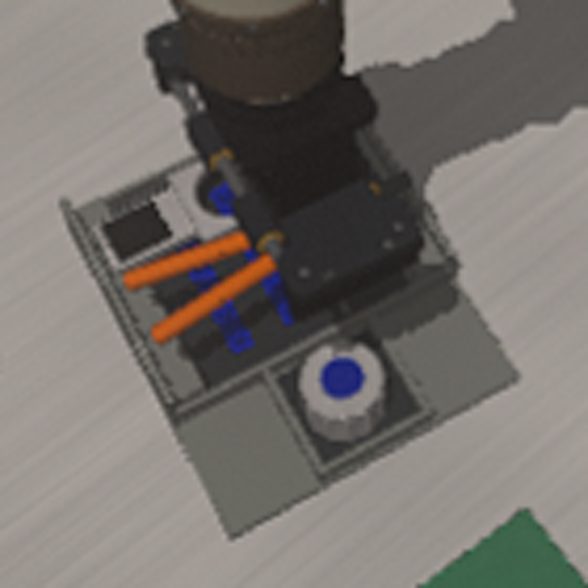

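View pics/t6.png

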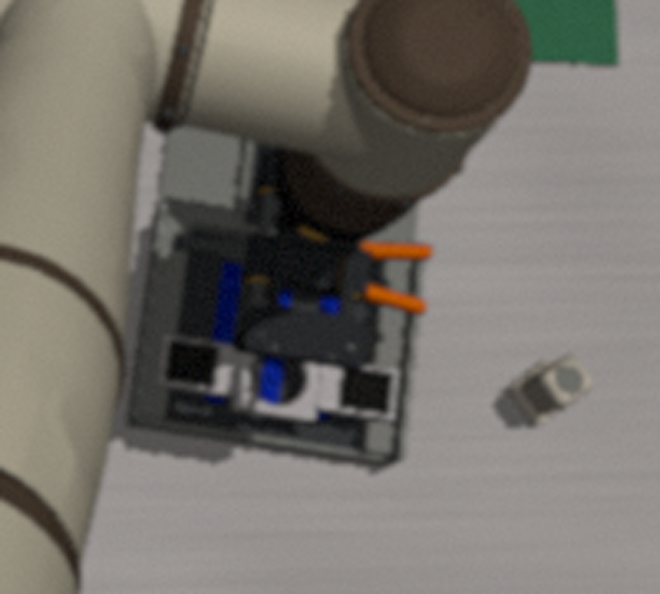

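```bash
python3 - <<'E'
from ov import *
C=cam('wrist'); z=r.sense()['tcp_pos'][2]
a=np.radians(-10.2);R=np.array([[np.cos(a),-np.sin(a)],[np.sin(a),np.cos(a)]])
for zz in(z-.0148+.006,z-.0148+.012):
    P=p2w(C,np.array([[337,61],[466,61],[402,366]])/1.4,zz); print(((P[:,:2]-[.5305,-.3122])@R*1000).round(1))
# ledge wall inner top edge & ledge inner edge seen in wrist at -y
for px,zz in(([500,129],.028),([640,133],.028),([500,76],.04),([520,62],.04),([400,132],.028)):
    P=p2w(C,np.array(px)/1.4,zz); print(px,((P[:,:2]-[.5305,-.3122])@R*1000).round(1))
im=r.capture('wrist'); save(im[30:140,190:520],'w19.png',2.4)
E
```

```text
[[ 57.3 -88.1]
 [ 18.4 -87.8]
 [ 38.1  11.2]]
[[ 56.6 -87. ]
 [ 19.1 -86.8]
 [ 38.1   8.6]]
[500, 129] [[ -2.9 -71.3]]
[640, 133] [[-61.2 -69.5]]
[500, 76] [[  0.2 -90. ]]
[520, 62] [[ -7.2 -94.9]]
[400, 132] [[ 38.6 -70.4]]
```

View pics/w19.png

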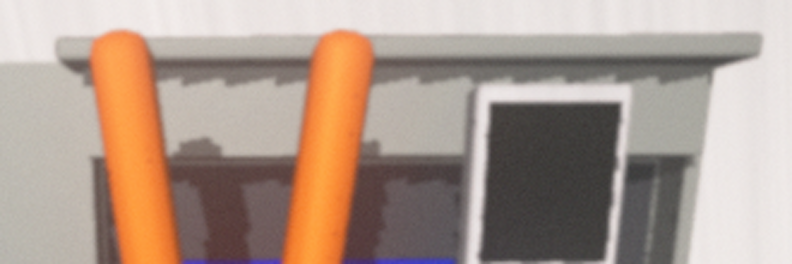

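```bash
python3 - <<'E'
from ov import *
d([.5699,-.3070,.0435],169.8)
C=cam('wrist'); z=r.sense()['tcp_pos'][2]; im=r.capture('wrist'); save(im[30:140,190:520],'w20.png',2.4)
a=np.radians(-10.2);R=np.array([[np.cos(a),-np.sin(a)],[np.sin(a),np.cos(a)]])
m,B=blobs(im,[3,150,80],[14,255,255],100)
for b in B:
    t=b[b[:,1].argmin()]; print(t*1.4,((p2w(C,t,z-.0148+.007)[:,:2]-[.5305,-.3122])@R*1000).round(1))
E
```

```text
rot [-0.34 -0.02  0.13] shift mm [47.1  0.7  1.4] | yaw 169.46 tcp [ 0.5702 -0.3085  0.0906] q1,q6 -14.1 3.6 w mm 21.0 F [-0.6  0.8 -0.6] t 51.53
[330.4  61.6] [[ 59.1 -87.8]]
[460.6  61.6] [[ 19.9 -87.5]]
```

Handle ends are at local y ≈ −87.6, while the ledge wall on that side appears at about −90. I'll shift 1.5 mm towards +y to centre the pliers between the walls, then lower.

>>> {"op": "move_arm", "data": {"increments": [-0.3,0,0,0.015,0.0005,0.0015,0.01,-0.3,0,0,0.03,0.0005,0.0015,0.01,-0.3,0,0,0.038,0.0005,0.0015,0.01,-0.3,0,0,0.042,0.0005,0.0015,0.01,-0.3,0,0,0.043,0.0005,0.0015,0.01,-0.3,0,0,0.043,0.0005,0.0015,0.01]}}

```text
time_s: 52.08
tcp_pos: [0.5696, -0.3072, 0.0466]
ee_rot: [[0.0, -0.984, 0.178], [-0.0, 0.178, 0.984], [-1.0, -0.0, -0.0]]
wrist_force: [-0.7, 0.1, -1.8]
gripper_width: 0.244
```

```bash
python3 - <<'E'
from ov import *
d([.5699,-.3070,.0428],169.8)
C=cam('wrist'); z=r.sense()['tcp_pos'][2]; im=r.capture('wrist'); save(im,'w21.png',1.4)
save(r.capture('scene')[215:355,170:310],'s7.png',4.2)
a=np.radians(-10.2);R=np.array([[np.cos(a),-np.sin(a)],[np.sin(a),np.cos(a)]])
m,B=blobs(im,[3,150,80],[14,255,255],100)
for b in B:
    t=b[b[:,1].argmin()]; print(t*1.4,((p2w(C,t,z-.0148+.007)[:,:2]-[.5305,-.3122])@R*1000).round(1))
E
```

```text
rot [-0.06 -0.02  0.03] shift mm [ 3.8 -0.2  0.2] | yaw 169.74 tcp [ 0.5696 -0.3072  0.0466] q1,q6 -14.0 3.8 w mm 21.3 F [-0.7  0.1 -1.8] t 52.08
[329.   60.2] [[ 59.1 -86.8]]
[459.2  60.2] [[ 20.  -86.8]]
```

View pics/w21.png

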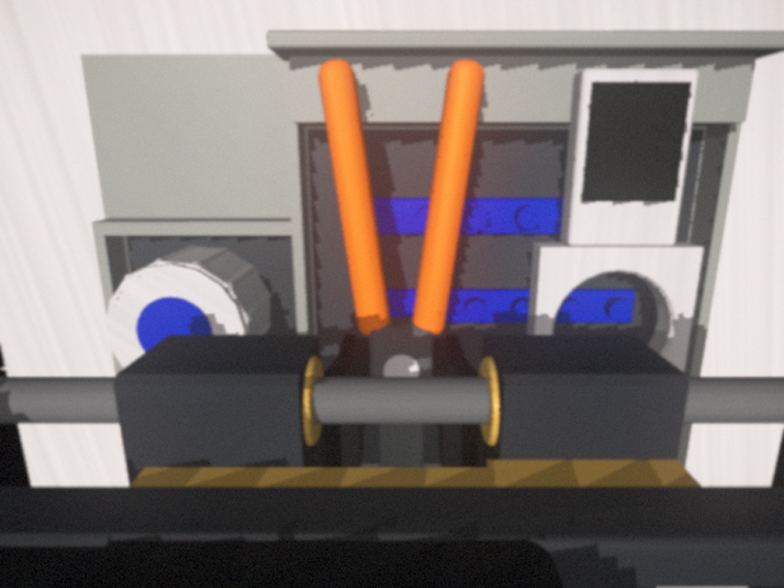

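View pics/s7.png

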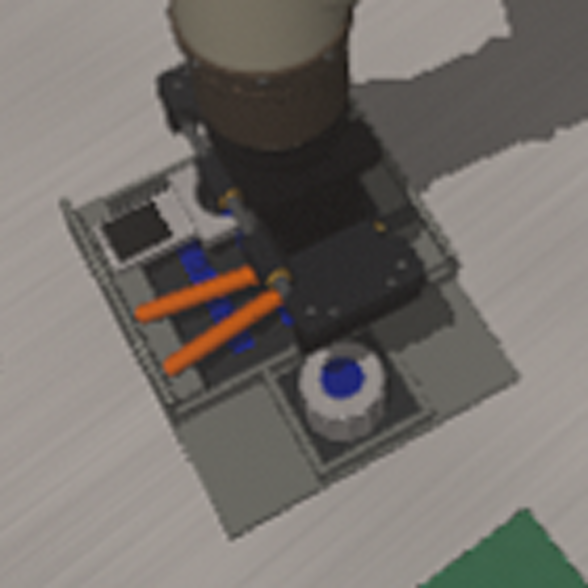

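>>> {"op": "move_arm", "data": {"increments": [0,0,0,0.0015,0,0,0.01,0,0,0,0.0025,0,0,0.01,0,0,0,0.003,0,0,0.01,0,0,0,0.003,0,0,0.01]}}

```text
time_s: 52.52
tcp_pos: [0.5693, -0.307, 0.0433]
ee_rot: [[0.0, -0.984, 0.178], [0.0, 0.178, 0.984], [-1.0, -0.0, 0.0]]
wrist_force: [-0.2, -0.6, -1.7]
gripper_width: 0.244
```

>>> {"op": "move_arm", "data": {"increments": [0,0,0,0.001,0,0,0.01,0,0,0,0.001,0,0,0.01,0,0,0,0.001,0,0,0.01]}}

```text
time_s: 52.77
tcp_pos: [0.5694, -0.3071, 0.0429]
ee_rot: [[0.0, -0.984, 0.178], [-0.0, 0.178, 0.984], [-1.0, -0.0, -0.0]]
wrist_force: [-1.5, 1.0, 2.7]
gripper_width: 0.243
```

>>> {"op": "move_arm", "data": {"increments": [0,0,0,0,0,0,0.034,0,0,0,0,0,0,0.034,0,0,0,0,0,0,0.034,0,0,0,0,0,0,0.034,0,0,0,-0.01,0,0,0.034,0,0,0,-0.03,0,0,0.034,0,0,0,-0.07,0,0,0.034,0,0,0,-0.11,0,0,0.034,0,0,0,-0.14,0,0,0.034,0,0,0,-0.14,-0.03,-0.03,0.034]}}

```text
time_s: 53.6
tcp_pos: [0.5945, -0.3394, 0.1943]
ee_rot: [[0.014, -0.985, 0.173], [-0.005, 0.173, 0.985], [-1.0, -0.014, -0.003]]
wrist_force: [1.5, 0.2, 0.4]
gripper_width: 0.39
```

>>> {"op": "move_arm", "data": {"increments": [0,0,0,0,0.08,0.3,0.034,0,0,0,0,0.08,0.3,0.034,0,0,0,0,0.08,0.3,0.034,0,0,0,0,0.08,0.3,0.034,0,0,0,0,0.08,0.3,0.034,0,0,0,0,0.08,0.3,0.034,0,0,0,0,0.08,0.3,0.034,0,0,0,0,0.08,0.3,0.034,0,0,0,0,0.08,0.3,0.034,0,0,0,0,0.08,0.3,0.034]}}

```text
time_s: 54.43
tcp_pos: [0.568, -0.0308, 0.1832]
ee_rot: [[0.001, -0.984, 0.176], [0.0, 0.176, 0.984], [-1.0, -0.001, 0.0]]
wrist_force: [0.6, 0.7, 0.1]
gripper_width: 0.392
```

```bash
python3 - <<'E'
from ov import *
d([.5,0,.2])
save(r.capture('top')[125:275,290:480],'t8.png',4)
save(r.capture('scene')[215:355,170:310],'s8.png',4.2)
save(r.capture('scene'),'s9.png',1.4)
E
```

```text
rot [0.   0.01 0.06] shift mm [-16.9  72.3  18.3] | yaw 169.87 tcp [ 0.568  -0.0308  0.1832] q1,q6 13.2 -23.4 w mm 34.1 F [0.6 0.7 0.1] t 54.43
```

View pics/t8.png

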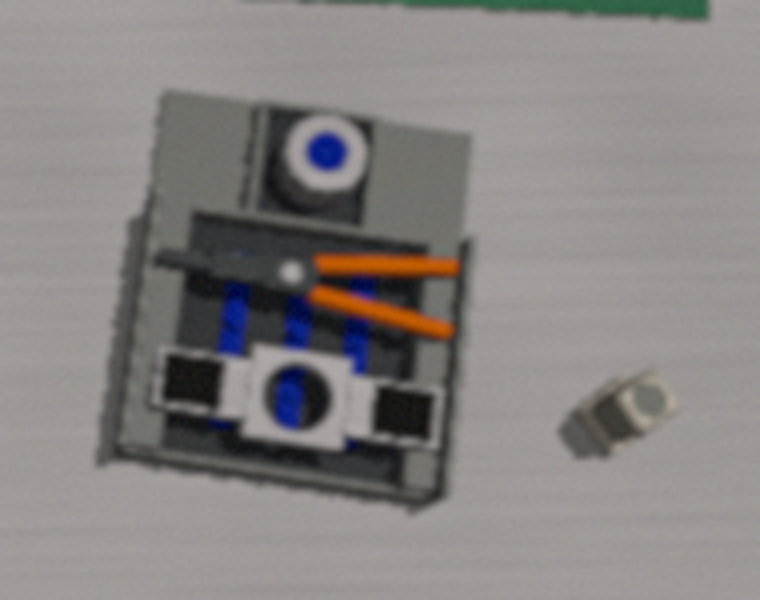

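View pics/s8.png

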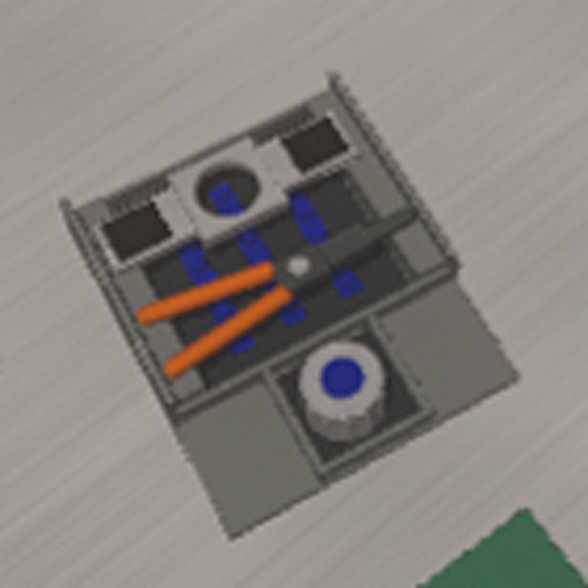

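View pics/s9.png

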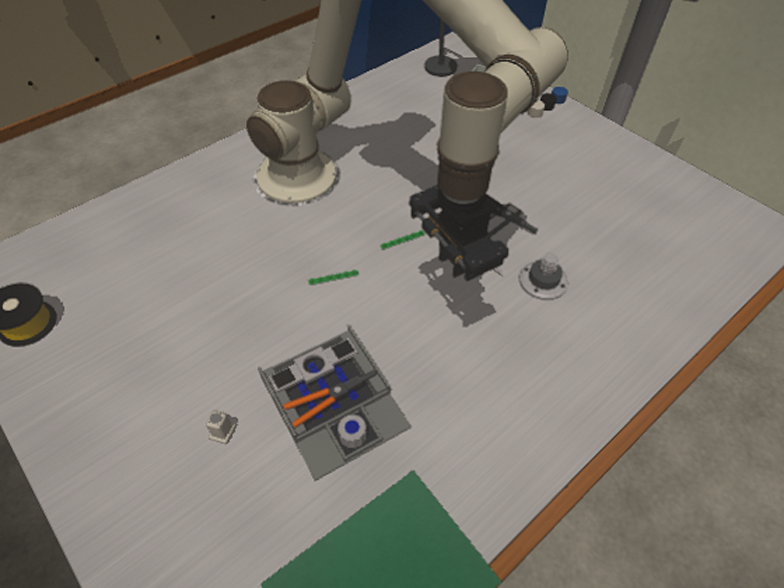

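Both views show bar and pliers side by side on the ledges, strips below, cap upright in its pocket. I'll take one close wrist view to check that the pliers' ends lie flat and don't ride on a wall.

>>> {"op": "move_arm", "data": {"increments": [0,0,0,-0.02,0,-0.2,0.034,0,0,0,-0.02,0,-0.2,0.034,0,0,0,-0.02,0,-0.2,0.034,0,0,0,-0.02,0,-0.2,0.034,0,0,0,-0.02,0,-0.2,0.034,0,0,0,-0.02,0,-0.2,0.034,0,0,0,-0.02,0,-0.2,0.034,0,0,0,-0.02,0,-0.2,0.034]}}

```text
time_s: 55.25
tcp_pos: [0.5316, -0.2297, 0.202]
ee_rot: [[-0.0, -0.984, 0.181], [0.0, 0.181, 0.984], [-1.0, 0.001, 0.0]]
wrist_force: [0.8, -0.3, -0.7]
gripper_width: 0.393
```

```bash
python3 - <<'E'
from ov import *
d([.5,0,.2])
C=cam('wrist'); im=r.capture('wrist'); overlay('w22.png',(.5308,-.3108,-10.2),C,im,1.4)
save(im[20:250,170:430],'w23.png',2.4)
E
```

```text
rot [-0.    0.01 -0.03] shift mm [  2.1  72.6 220.2] | yaw 169.58 tcp [ 0.5316 -0.2297  0.202 ] q1,q6 -7.4 -3.1 w mm 34.2 F [ 0.8 -0.3 -0.7] t 55.25
```

View pics/w22.png

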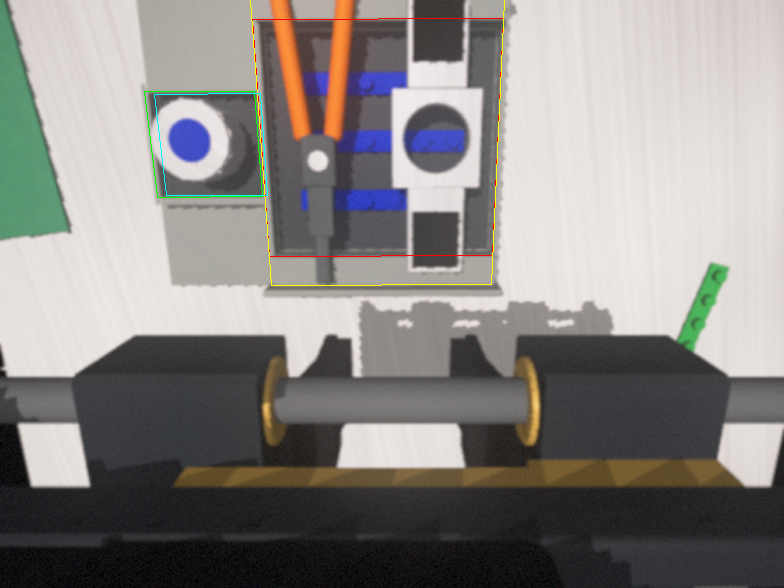

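>>> {"op": "move_arm", "data": {"increments": [0,0,0,0,0,-0.08,0.034,0,0,0,0,0,-0.08,0.034,0,0,0,0,0,-0.08,0.034,0,0,0,0,0,-0.08,0.034,0,0,0,0,0,-0.08,0.034]}}

```text
time_s: 55.72
tcp_pos: [0.5181, -0.3065, 0.202]
ee_rot: [[-0.001, -0.984, 0.178], [0.0, 0.178, 0.984], [-1.0, 0.001, 0.0]]
wrist_force: [-0.4, 0.0, -0.6]
gripper_width: 0.394
```

```bash
python3 - <<'E'
from ov import *
d([.5,0,.2])
C=cam('wrist'); im=r.capture('wrist'); overlay('w24.png',(.5308,-.3108,-10.2),C,im,1.4)
a=np.radians(-10.2);R=np.array([[np.cos(a),-np.sin(a)],[np.sin(a),np.cos(a)]])
m,B=blobs(im,[3,150,80],[14,255,255],100)
for b in B:
    t=b[b[:,1].argmin()]; print(t*1.4,((p2w(C,t,.035)[:,:2]-[.5308,-.3108])@R*1000).round(1))
save(im[30:130,150:420],'w25.png',2.9)
E
```

```text
rot [-0.    0.02 -0.03] shift mm [  2.2  72.2 298.4] | yaw 169.77 tcp [ 0.5181 -0.3065  0.202 ] q1,q6 -15.2 5.0 w mm 34.3 F [-0.4  0.  -0.6] t 55.72
[284.2 126. ] [[ 58.2 -88.1]]
[347.2 126. ] [[ 19.5 -88.1]]
```

View pics/w24.png

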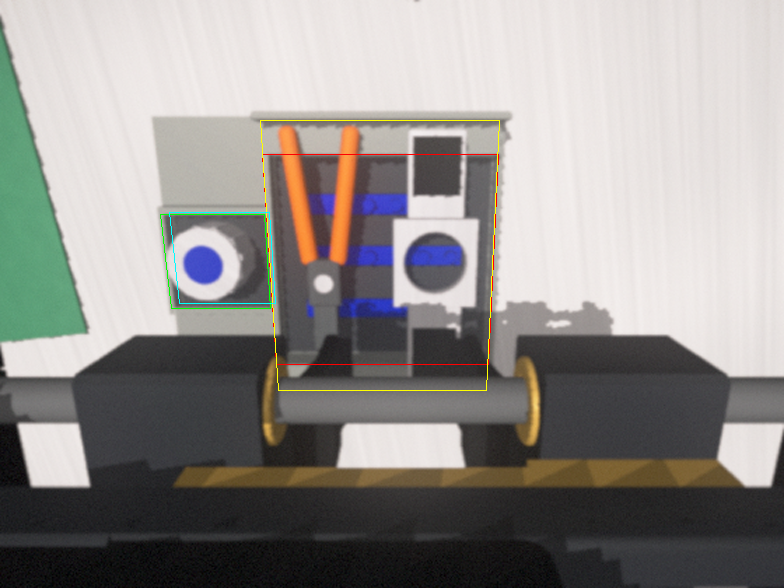

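View pics/w25.png

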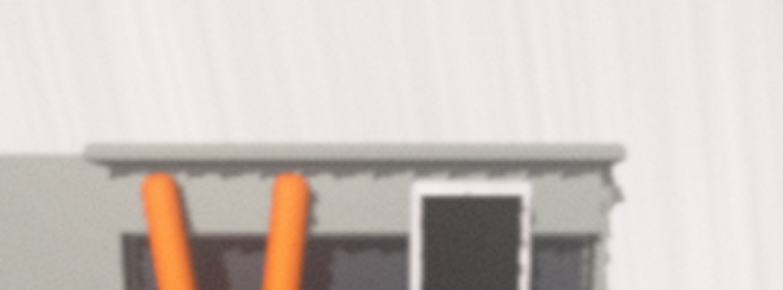

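Both handle ends lie on the −y ledge with a gap to the wall, and the nose lies on the +y ledge inside its wall. The arm is well clear, so I'll hand it in.

```bash
python3 -c "
from h import *
save(r.capture('top'),'final.png',1.4); print(r.sense()['time_s']); print(r.finish_job())"
```

```text
55.8167
the job is handed in; nothing more can be done
None
```

The tray is packed as asked and handed in at 55.8 s of the 210 s allowed; no verdict came back.

- **Cap:** I unscrewed it about 826° in three strokes, and the force then dropped to its own weight. It stands in the pocket, blue spot up.
- **Strips:** All three blue strips lie flat and separate on the bay floor, and they went in before anything was laid over them. None was seen to be knocked aside, and I left the green ones alone.
- **Bar and orange pliers:** They lie side by side across the bay, with both ends of each on the ledges. The last close views showed the pliers' ends inside both walls. They have about 4 mm to spare at each end.
- **Left alone:** The awl and black pliers looked undisturbed after I lifted the orange pliers, and the butt cap is where it was at the start.

**Checks that disagreed:** Close up, the wrist camera put the tray 1–2 mm further in y than my first fit, so I shifted the pliers 1.5 mm before setting them down. The fingertips also seemed to reach about 12 mm ahead of the TCP instead of 8, giving light contacts of 5–6 N while gripping a strip, the bar and the pliers. That is far below the limits.

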